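Crank the carton guides in for taping

ROBOT

A 6-joint arm with a two-finger parallel gripper is mounted at the origin on the work surface. World frame = base frame: x ahead of the robot, y to its left, z up, the work surface at z = 0. Lengths are in m, angles in rad, forces in N, time in s.
With the tool pointing down it reaches from about 0.25 to 0.775 m from the base axis. Payload 4 kg.
Tool frame: the origin (TCP) lies on the centre line of the jaws, within the pads' length; the fingertips stand 8 mm ahead of it and the grasp point (between the pads) lies 11 mm behind it; z points along the fingers, y is the direction in which the jaws open and shut (so a half turn about z gives the same grasp; the last joint's range is limited). The gripper opens to 94 mm and grips with 3 to 60 N. Pads are 16 mm wide; open, the fingers measure 119 mm over their backs; the gripper's body (75 mm by 177 mm) begins 78 mm behind the grasp point.
Start: joints at [-1.448, 0.087, 1.371, -0, 1.684, -0.103], TCP at [0.123, -0.536, 0.214] pointing down, gripper open.
Joint ranges: [-3.1, 3.1], [-0.76, 2.03], [0.27, 2.55], [-1.08, 4.22], [0.17, 2.65], [-2.57, 2.57]. Speed limits (rad/s): [2.79, 2.79, 3.14, 3.14, 3.14, 3.14].

INTERFACE

Orientations are given as [roll, pitch, yaw] about the fixed x, y, z axes, in that order (R = Rz(yaw) Ry(pitch) Rx(roll)).
In Python, from bench import robot gives the robot as it stands.
- The arm moves only by the shell command python3 -m crank 'ROWS' [OPENING]. ROWS is JSON, a list of rows, each a list of 4 numbers: the shift along the tool's x, y, z scaled (see below), then the turn about the tool's z scaled (see below). A call has exactly 10 rows; each row shifts and turns the commanded pose from where the row before left it, along the tool's axes as they then stand; what a row does not reach is not made up. The controller multiplies each number of a shift by 0.2 m and each number of a turn by pi/2 rad. A row lasts 1/8 s, in which the tool goes at most 62.5 mm and 10.7 degrees, less where a joint would pass 70% of its speed; a pose out of reach is approached as far as the arm can. A call with a number of a shift or a turn outside -1 to 1 is refused whole. A call with a gripper value outside its range is refused whole. OPENING is the gripper command: -1 is fully open, 1 is shut, values between are in proportion, set as the call begins (- or left out, the last holds). The fingers move at their own pace and stop on an object; the grip force is fixed at half the most. Time passes only in rows, so rows that do not move let the fingers close, or fill a call up. It gives the time, the measured TCP pose, the force and the opening at its end, in the units of the state.
- robot.get_obs(): the state, without advancing time (a new reading comes with each control period).
- robot.snapshot(name): name is "scene" or "top" or "wrist"; returns (picture, depth): 420x560x3 uint8, red, green, blue; 420x560 float32, m along the optical axis (not along the pixel's ray), 0 where there is no reading.
- robot.camera_params(name): a dict with "fx", "fy", "cx", "cy" (pixels), "world_from_camera" (4x4, takes a point from camera to world coordinates). Camera axes: x right, y down, z forward; pixel columns grow to the right and rows downward; lengths in m; the calibration is good to about 2 mm. A picture is of the moment at which its call begins: read the wrist's pose just before it. camera_params takes no time and is no camera call; for the wrist camera it gives the pose at the moment of the call.
- robot.close_job(): hands the job in, once; it reports no verdict.
The state is a dict: "time": time; "joint_positions": joint angles; "qvel": joint speeds; "joint_torque": joint torques, N m; "tool_pos": TCP position; "ee_rot": TCP orientation; "wrist_force": force on the tool from outside, world axes, zero at the start; "wrist_torque": the same for the moment, N m; "width": finger opening in m.
Only numpy, scipy, OpenCV 4.12 (cv2) and the standard library are available. Lean on these libraries where they do the work, as an engineer would, in place of code of your own. Each camera call takes 0.05 s, during which the arm holds its last target.

TASK

The packed carton on the holding station has to be clamped for taping: pick up the loose hand crank, push it fully home on the station's square drive shaft and wind it round clockwise, full turns, until the sprung moving guide has squared the carton up against the fixed guide and holds it firmly between the two. Feel for it, as cartons bulge differently: stop as soon as it is held firmly and do not crush it. Then let go, leaving the crank on the shaft, and leave the other things on the bench where they are.

Things in the scene. Friction and masses are not known exactly. Their poses are not given: they have to be found in the camera images.
- crank_boss (a point): place to carry the loose dark steel hand crank (0.5 kg, balanced, stands upright on its hub): knurled boss 26 mm across on the hub's axis, from 46 to 82 mm above the hub's underside; this point is at 65 mm. Below it a flat arm, 18 mm wide, top at 46 mm, with a 39 mm counterweight ball at 56 mm. x along the arm to the handle, z up. Pinch it across the arm (closing along y), tips above the arm.
- crank_socket (a point): centre of the mouth of the crank's square socket, in the underside of its hub (a block 34 mm square, 36 mm high), 65 mm below crank_boss. The socket is 15.6 mm wide and 34 mm deep, its flats square to x and y; x points to the handle, z up.
- crank_handle (a point): centre of the crank's upright black handle sleeve, 22 mm in diameter, 60 mm long, on the arm 80 mm from the hub's axis; this point is 79 mm above the hub's underside. The sleeve turns freely on its pin, so it can be gripped and walked round a circle of 80 mm radius without turning the hand. Axes as crank_socket.
- shaft_seat (a point): point on the axis of the upright square drive shaft at the top of the collar on the grey gearbox, 80 mm above the bench, where the socket's mouth sits when the crank is fully home. The steel shaft, 14 mm square, stands 32 mm above it, tapered over its top 8 mm. x and y are square to its flats and turn with it. The crank fits in any quarter turn, with 0.8 mm of play a side (0.1 rad of turning play).
- shaft_top (a point): centre of the top end of the square shaft, 32 mm above shaft_seat; same axes.
- drive_shaft (a joint): shaft angle, rad, growing clockwise seen from above; each clockwise turn moves the moving guide 50 mm towards the fixed one. Drag 0.4 N m (5 N at the handle); it stays where left. Pushing the carton adds 1 to 1.5 N at the handle; once both guides touch it the load climbs about 2 N per 0.1 rad of shaft. Firmly held: a rise of 2 to 4 N over the load just before; near 6 N the carton is crushed.
- guide: the moving guide: grey upright plate 320 mm long, 66 mm high, its top 121 mm above the bench, with a black rubber face, carried on stiff springs (25 N/mm) by the screw-driven carriage behind it. Origin under the middle of its face at bench height; y points to the fixed guide, x along the plate.
- fixed_guide: the fixed guide at the far end of the station: grey angle 320 mm long, 75 mm high, with a black rubber face towards the moving guide. Its origin and axes are those of the machine.
- guide_face (a point): middle of the rubber face of the moving guide, 90 mm above the bench; y points square to the face, to the fixed guide.
- fixed_face (a point): middle of the rubber face of the fixed guide, 90 mm above the bench; axes as guide_face, so the clear width between the guides is the distance of the two faces along y.
- carton: closed brown carton packed with tins (1.2 to 2 kg), loose and a little askew on the steel deck between the guides: 240 mm long (x), 150 mm high (top 200 mm above the bench), 160 mm wide (y) plus a bulge of 0 to 13 mm on the side facing the moving guide, which differs from carton to carton and does not show in its pose. Origin under the centre of the unbulged carton; z up.
- machine: the bench-top carton holding station (fixed): grey gearbox 84 mm square with the drive shaft, and beyond it in +y the deck, 290 mm wide, from 110 to 510 mm, 50 mm above the bench. Origin on the bench under the shaft's axis; y runs from the gearbox to the fixed guide, z up.
- flat_tin: flat steel tin with a blue band, 84 mm across, 40 mm high, to be left alone; origin under its centre.
- tape_roll: roll of brown tape lying flat, 92 mm across, 48 mm high, to be left alone; origin under its centre.
- tall_tin: steel tin with a yellow band, 73 mm across, 110 mm high, to be left alone; origin under its centre.
- soup_tin: steel tin with a red band, 66 mm across, 100 mm high, to be left alone; origin under its centre.
- marker: white marker pen with a blue cap, 125 mm long, 17 mm thick, lying on the bench, to be left alone; origin under its middle.
- cutter: closed yellow carton cutter, 150 mm long, 26 mm wide, lying on the bench, to be left alone; origin under its middle.

How it is judged:
By the outcome, as a careful person would: the job done as asked, in the order asked, and still so for the second after the job is handed in, with the robot touching nothing.
It also fails if it takes over 72 s, if anything falls off the work surface, if the arm or the gripper's body presses on something with over 40 N, if the wrist force passes 120 N, or if a joint passes its speed limit or range.

## Working session

There is one attempt and no reset: what is moved stays moved. The work goes in short steps, Python scripts to look and compute and a shell command to move; the robot and the scene stay as the last step left them, time stands still between calls to the robot, and variables do not carry over. Pictures are saved under pics/ and viewed, and the job is handed in when it is done.

```bash
ls; mkdir -p pics
python3 - <<'E'
from bench import robot
import cv2
o=robot.get_obs()
for k,v in o.items(): print(k,v)
for n in ["scene","top","wrist"]:
    p,d=robot.snapshot(n); cv2.imwrite(f"pics/{n}0.png",p[:,:,::-1])
    import numpy as np; np.save(f"pics/{n}0.npy",d)
    import json
    c=robot.camera_params(n); c['world_from_camera']=np.array(c['world_from_camera']).tolist(); json.dump({k:(v if isinstance(v,list) else float(v)) for k,v in c.items()},open(f"pics/{n}0.json","w"))
    print(n,c)
E
```

```text
pics
time 0.0
joint_positions [-1.44808050e+00  8.79513319e-02  1.37223785e+00 -1.05029299e-05
  1.68358208e+00 -1.03119367e-01]
qvel [ 0.00079222 -0.00045619  0.00028581  0.00056309  0.00240907  0.00030358]
joint_torque [-4.17689935e-04 -3.40176451e+01 -3.02432227e+01  7.18298508e-02
  3.29120317e-02 -1.85511258e-04]
tool_pos [ 0.12307344 -0.53551606  0.21231448]
ee_rot [-3.13942455e+00 -2.13874978e-04  2.25833793e-01]
wrist_force [ 0.25310016  0.50696801 -0.61959435]
wrist_torque [ 0.01005541 -0.01242701  0.00861445]
width 0.09388322713288395
scene {'fx': 407.43952237800744, 'fy': 407.43952237800744, 'cx': 274.3381513690759, 'cy': 213.2269774715505, 'world_from_camera': [[-0.8659651487090934, 0.3841540435584985, -0.3202031106015256, 0.8635591196044545], [0.5000305944529216, 0.6760870271787001, -0.5411799481611687, 0.5103069524365136], [0.008588703761066413, -0.6287543260275213, -0.7775565777931416, 0.8749736924214725], [0.0, 0.0, 0.0, 1.0]]}
top {'fx': 410.0061212235123, 'fy': 410.0061212235123, 'cx': 281.7289651095526, 'cy': 202.25507730997887, 'world_from_camera': [[0.0016218084499678128, -0.9834399462540175, 0.18122704502707887, 0.34824989689074826], [-0.9999514394889443, 0.00016674678683651568, 0.00985346941422749, -0.051210313101754106], [-0.00972051445858963, -0.18123422498911274, -0.9833919194762868, 1.1029865259253422], [0.0, 0.0, 0.0, 1.0]]}
wrist {'fx': 366.4202782899844, 'fy': 366.4202782899844, 'cx': 278.9214862147409, 'cy': 205.8336962705318, 'world_from_camera': [[0.22331426130919285, -0.9441676161067667, -0.24223594570416693, 0.19245034711874714], [-0.9747426526549804, -0.2170060830061424, -0.052774245929817054, -0.5191856289035848], [-0.002738939769162264, 0.24790295003003462, -0.9687809998009582, 0.38257520643262544], [0.0, 0.0, 0.0, 1.0]]}
```

View pics/top0.png

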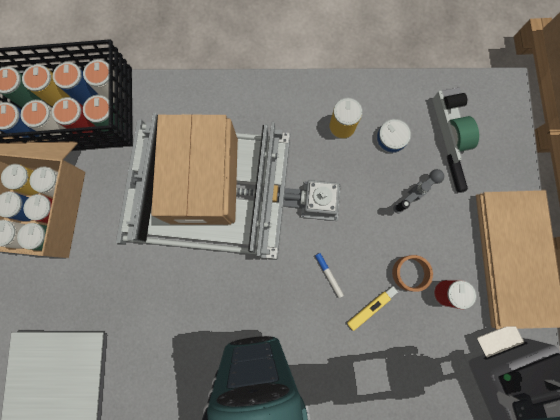

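View pics/scene0.png

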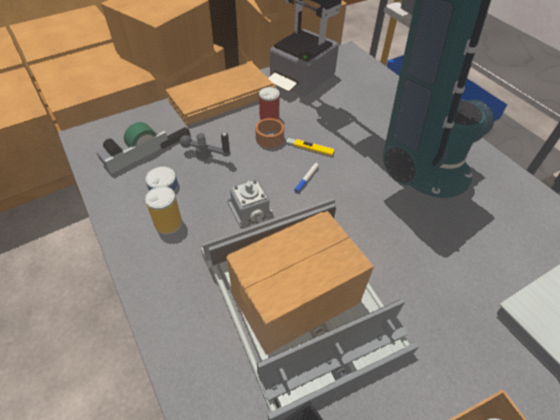

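View pics/wrist0.png

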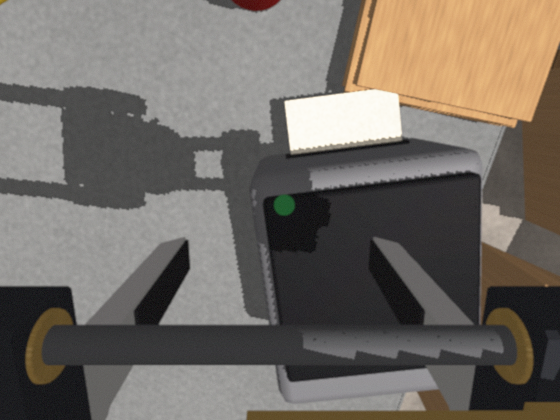

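```bash
cat > h.py <<'E'
import json,numpy as np,cv2
def load(n):
    c=json.load(open(f"pics/{n}.json")); return c,np.array(c['world_from_camera']),np.load(f"pics/{n}.npy")
def save(robot,cam,n):
    c=robot.camera_params(cam); p,d=robot.snapshot(cam); cv2.imwrite(f"pics/{n}.png",p[:,:,::-1]); np.save(f"pics/{n}.npy",d)
    c={k:(np.array(v).tolist() if k=='world_from_camera' else float(v)) for k,v in c.items()}
    json.dump(c,open(f"pics/{n}.json","w"))
def at_z(n,u,v,z):
    c,T,d=load(n); r=T[:3,:3]@np.array([(u-c['cx'])/c['fx'],(v-c['cy'])/c['fy'],1]); t=T[:3,3]
    return t+r*(z-t[2])/r[2]
def dep(n,u,v):
    c,T,d=load(n); z=d[int(round(v)),int(round(u))]
    return T[:3,:3]@np.array([(u-c['cx'])/c['fx']*z,(v-c['cy'])/c['fy']*z,z])+T[:3,3]
def proj(n,P):
    c,T,d=load(n); q=T[:3,:3].T@(np.array(P)-T[:3,3]); return c['cx']+c['fx']*q[0]/q[2],c['cy']+c['fy']*q[1]/q[2]
def crop(n,u0,v0,u1,v1,s,out):
    im=cv2.imread(f"pics/{n}.png")[v0:v1,u0:u1]; im=cv2.resize(im,None,fx=s,fy=s,interpolation=cv2.INTER_CUBIC); cv2.imwrite(f"pics/{out}.png",im)
def world(n):
    c,T,d=load(n); v,u=np.mgrid[:420,:560]; P=np.stack([(u-c['cx'])/c['fx']*d,(v-c['cy'])/c['fy']*d,d],-1)
    return P@T[:3,:3].T+T[:3,3]
E
python3 -c "
from h import *
crop('top0',290,150,450,220,5,'c1'); crop('scene0',170,110,290,230,5,'c2'); crop('top0',110,100,350,270,3,'c3')"
```

```text
(no output)
```

View pics/c1.png

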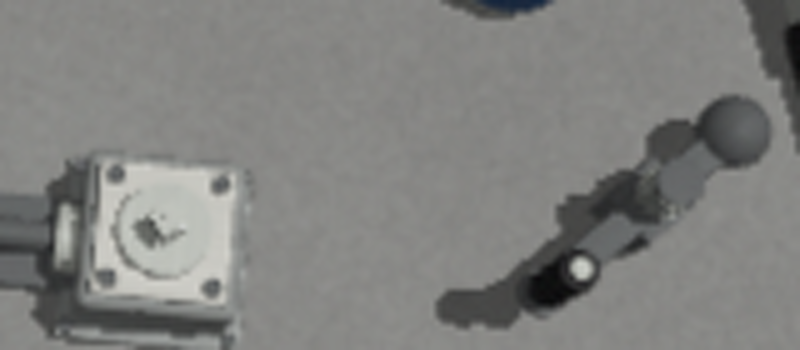

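View pics/c2.png

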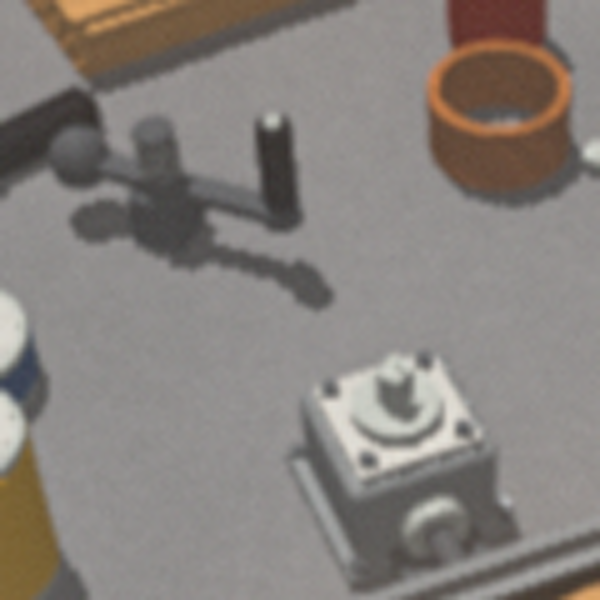

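View pics/c3.png

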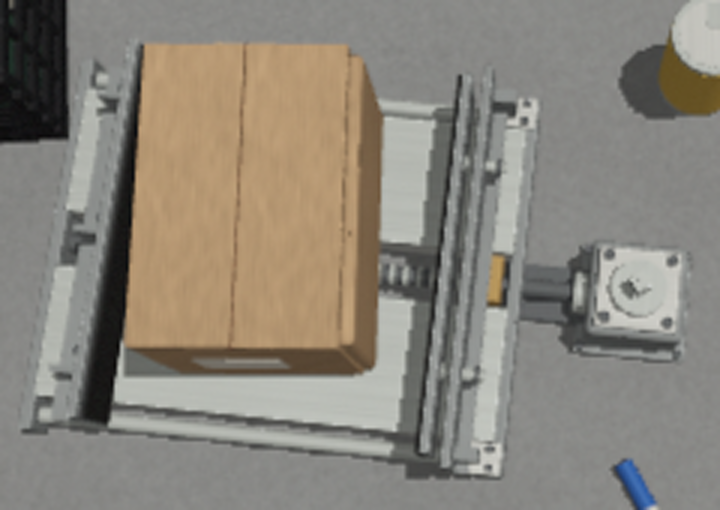

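```bash
python3 -c "
from h import *
print('boss',at_z('top0',419,186.5,.082),at_z('scene0',201,135,.082))
print('handle',at_z('top0',406,203.6,.109),at_z('scene0',170+272/5,110+120/5,.109))
print('ball',at_z('top0',437,176,.056),at_z('scene0',170+80/5,110+155/5,.056))
W=world('top0')
m=(W[...,2]>.03)&(np.mgrid[:420,:560][1]>380)&(np.mgrid[:420,:560][1]<450)&(np.mgrid[:420,:560][0]>160)&(np.mgrid[:420,:560][0]<220)
P=W[m]
for a,b in((.03,.055),(.055,.07),(.07,.086),(.095,.12)): q=P[(P[:,2]>a)&(P[:,2]<b)]; print(a,len(q),q.mean(0) if len(q) else '',(q.min(0),q.max(0)) if len(q) else '')
for u,v in ((320,198),(322,196),(310,190),(322,182),(324,203)): print(u,v,dep('top0',u,v))
# screws of gearbox top
for n,pts,o,s in (('top0',[(116,174),(221,186),(107,278),(211,288)],(290,150),5),('scene0',[(331,388),(425,360),(369,460),(463,430)],(170,110),5)):
  for z in (.075,.08): 
    q=np.array([at_z(n,o[0]+p[0]/s,o[1]+p[1]/s,z) for p in pts]); print(n,z,q[:,:2].tolist(),q.mean(0))
print('collar',at_z('top0',290+163/5,150+232/5,.08),'shaft', at_z('scene0',170+398/5,110+360/5,.112))
W2=world('scene0')
for u in range(244,258,2): print([int(1000*W2[v,u,2]) for v in range(176,200,2)])
"
```

```text
boss [ 0.57706689 -0.38984914  0.082     ] [ 0.57680048 -0.40624885  0.082     ]
handle [ 0.52801831 -0.34653291  0.109     ] [ 0.5265638  -0.34621024  0.109     ]
ball [ 0.61101586 -0.44709598  0.056     ] [ 0.61766829 -0.43309472  0.056     ]
0.03 322 [ 0.57741777 -0.40408815  0.04495721] (array([ 0.5149828 , -0.46607724,  0.03044171]), array([ 0.63269209, -0.33175279,  0.05479658]))
0.055 114 [ 0.59451869 -0.42508261  0.05915525] (array([ 0.51740576, -0.46310332,  0.05502828]), array([ 0.62748255, -0.33342415,  0.06939018]))
0.07 111 [ 0.56879895 -0.39354544  0.08009427] (array([ 0.51708836, -0.4184874 ,  0.07026669]), array([ 0.58954983, -0.33396218,  0.08575076]))
0.095 72 [ 0.52701756 -0.34289554  0.10767769] (array([ 0.51696547, -0.35437947,  0.09554142]), array([ 0.5376834 , -0.33403283,  0.1128311 ]))
320 198 [ 0.54814444 -0.13831782  0.07795619]
322 196 [ 0.54813405 -0.14114748  0.10393931]
310 190 [ 0.57100019 -0.11368123  0.0685374 ]
322 182 [ 0.59328779 -0.14537097  0.06368488]
324 203 [ 0.53456219 -0.14793076  0.08150305]
top0 0.075 [[0.5832571823278982, -0.121651018214
[... 579 characters left out ...]
608591252]] [ 0.55491214 -0.14189847  0.075     ]
scene0 0.08 [[0.5802367216030732, -0.16813002691779577], [0.5274491557845498, -0.1615213087230758], [0.5857603615813329, -0.1137480094394363], [0.5339187585299545, -0.10788884354779948]] [ 0.55684125 -0.13782205  0.08      ]
collar [ 0.55188664 -0.14480923  0.08      ] shaft [ 0.55302617 -0.14130527  0.112     ]
[-2, -4, 2, 1, 71, 79, 76, 79, 80, 79, 79, 71]
[1, 0, 0, 1, 107, 97, 91, 84, 79, 80, 78, 75]
[-2, 0, 0, 112, 105, 104, 92, 86, 77, 76, 80, 74]
[-2, 0, -2, 107, 106, 102, 93, 89, 80, 79, 81, 75]
[0, -2, 0, 72, 100, 93, 86, 78, 81, 78, 78, 72]
[0, -1, 77, 76, 72, 78, 78, 78, 78, 79, 75, 71]
[0, 2, 71, 75, 69, 79, 78, 80, 79, 78, 72, 70]
```

```bash
python3 -m crank '[[0.2,-0.08,-0.02,0],[0.24,-0.092,-0.022,0],[0.24,-0.092,-0.022,0],[0.24,-0.092,-0.022,0],[0.24,-0.092,-0.022,0],[0.24,-0.092,-0.022,0],[0.24,-0.092,-0.022,0],[0.24,-0.092,-0.022,0],[0.24,-0.092,-0.022,0],[0,0,0,0]]' -1
python3 -c "
from bench import robot
from h import *
save(robot,'wrist','w1'); print(robot.get_obs()['qvel'],robot.get_obs()['tool_pos'])"
```

```text
time: 1.4
tool_pos: [0.502, -0.2797, 0.252]
ee_rot: [-3.141, 0.0, 0.231]
wrist_force: [-0.9, -0.6, 1.2]
width: 0.0937
[-0.04440294 -0.01800948  0.01858925 -0.0125466   0.00244764 -0.00570372] [ 0.50055453 -0.28102308  0.25197621]
```

View pics/w1.png

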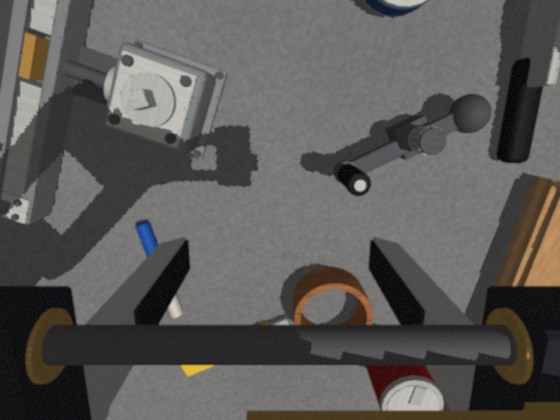

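```bash
python3 -c "
from h import *
crop('w1',95,30,235,155,5,'c4'); crop('w1',320,80,500,210,4,'c5')"
```

```text
(no output)
```

View pics/c4.png

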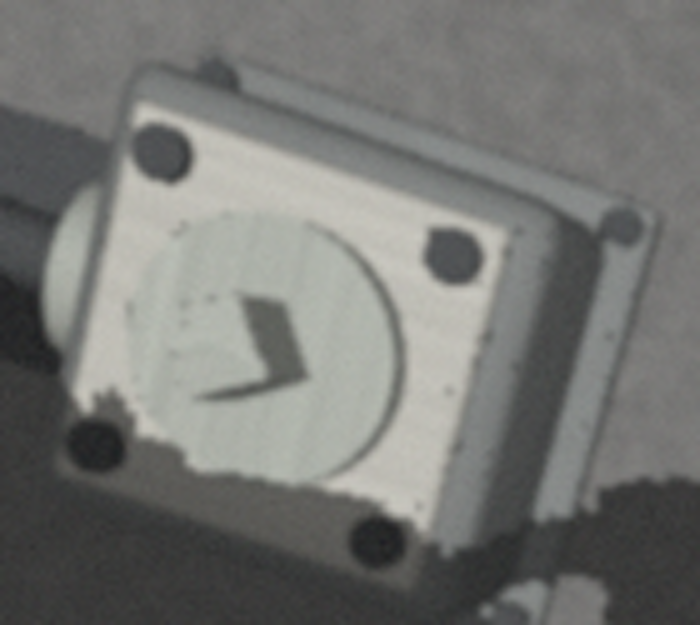

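View pics/c5.png

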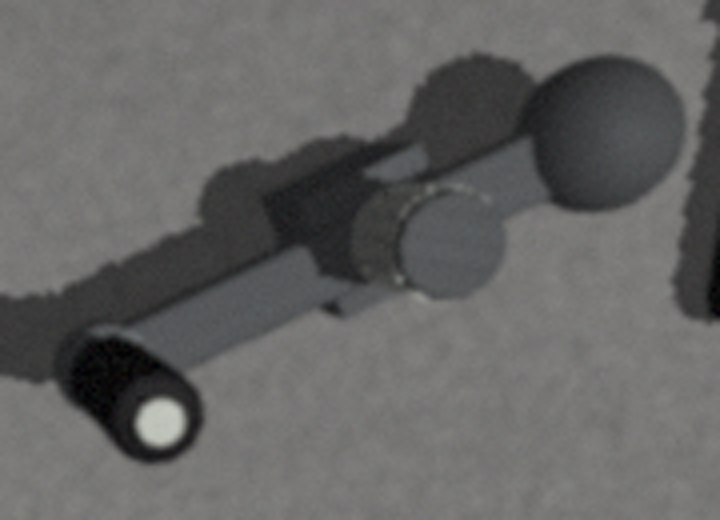

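```bash
cat > fit.py <<'E'
from h import *
import sys
n='w1'
pts=np.array([(162,152),(453,254),(96,445),(377,541)])/5+np.array([95,30])
for z in (.07,.075,.08):
    q=np.array([at_z(n,*p,z) for p in pts]); print(z,q.mean(0),np.linalg.norm(q[0]-q[1]),np.linalg.norm(q[0]-q[2]), np.arctan2(*(q[0]-q[2])[[1,0]]),np.arctan2(*(q[1]-q[3])[[1,0]]))
c=at_z(n,148.2,99.8,.08); print('collar',c)
for u,v in((155,100),(165,85),(140,110),(130,70)): print(dep(n,u,v))
print('boss',at_z(n,320+452/4,80+245/4,.082),'handle',at_z(n,320+161/4,80+422/4,.109),'ball',at_z(n,320+608/4,80+134/4,.056))
for u,v in((433,141),(360,185),(472,113),(390,152)): print(dep(n,u,v))
E
python3 fit.py
```

```text
0.07 [ 0.5540664  -0.14318039  0.07      ] 0.05424249996482847 0.05432350333978665 -0.10024459771184462 -0.09937489568823887
0.075 [ 0.55431119 -0.14487947  0.075     ] 0.0534720421876029 0.05355189499464366 -0.10024459771184505 -0.09937489568823932
0.08 [ 0.55455598 -0.14657855  0.08      ] 0.05270158441037736 0.05278028664950078 -0.10024459771184477 -0.09937489568823978
collar [ 0.55465282 -0.14543861  0.08      ]
[ 0.55581462 -0.15096489  0.07863044]
[ 0.57063111 -0.15796432  0.07925453]
[ 0.5440195  -0.13886073  0.07828753]
[ 0.57619434 -0.12225011  0.07001669]
boss [ 0.57809496 -0.40540069  0.082     ] handle [ 0.52704348 -0.34511027  0.109     ] ball [ 0.61241955 -0.44426137  0.056     ]
[ 0.57834549 -0.40605441  0.08026254]
[ 0.52760864 -0.34441937  0.11035515]
[ 0.61255161 -0.4427401   0.05873465]
[ 0.55847505 -0.38169857  0.04505354]
```

```bash
cat > ov.py <<'E'
from h import *
im=cv2.imread('pics/w1.png')[60:130,115:190]; S=5
tiles=[]
for a in (0.30,0.38,0.46,0.54):
    t=cv2.resize(im,None,fx=S,fy=S,interpolation=cv2.INTER_CUBIC)
    c=np.array([.5546,-.1450])
    def sq(h,z):
        R=np.array([[np.cos(a),-np.sin(a)],[np.sin(a),np.cos(a)]])
        return np.array([np.array(proj('w1',[*(c+R@np.array(p)*h),z]))-[115,60] for p in((1,1),(-1,1),(-1,-1),(1,-1))])*S+S/2
    b,m=sq(.007,.08),sq(.007,.104)
    e=sq(.005,.112)
    for Q,col in((b,(0,0,255)),(m,(0,255,0)),(e,(255,0,0))): cv2.polylines(t,[Q.astype(int)],True,col,1)
    cv2.putText(t,str(a),(5,15),0,.5,(0,0,255),1); tiles.append(t)
cv2.imwrite('pics/ov.png',np.vstack([np.hstack(tiles[:2]),np.hstack(tiles[2:])])[:, :])
E
python3 ov.py
```

```text
(no output)
```

View pics/ov.png

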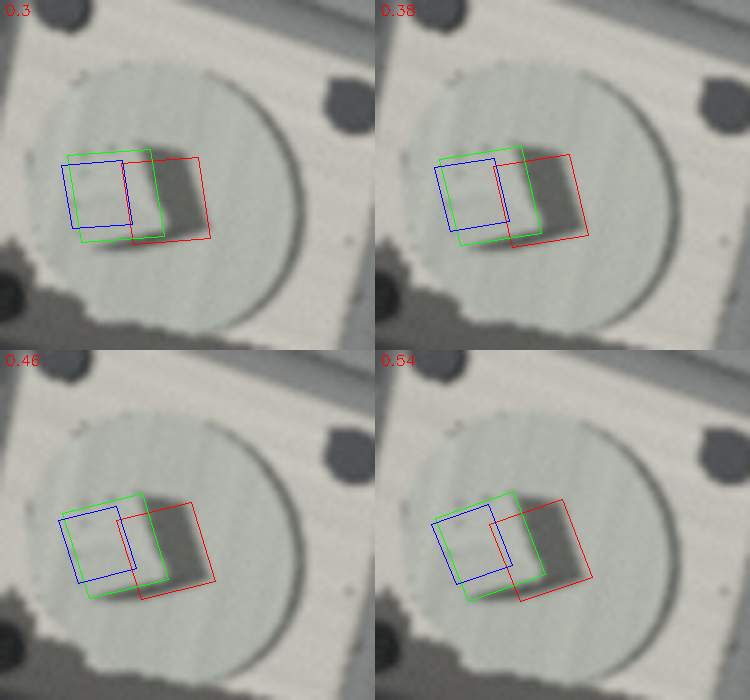

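```bash
python3 -c "
from h import *
for p in((513,155),(520,100),(540,30),(505,150)): print(dep('w1',*p))
W=world('top0'); 
q=W[80:200,425:490].reshape(-1,3); q=q[q[:,2]>.02]; d=np.hypot(q[:,0]-.578,q[:,1]+.4054)
for r in(.06,.08,.1,.12,.14,.16): s=q[(d>r)&(d<r+.02)]; print(r,len(s),s[:,2].max() if len(s) else 0)
"
```

```text
[ 0.58503939 -0.51828197  0.0246767 ]
[ 0.64062802 -0.50503625  0.02220101]
[ 0.70562002 -0.49380966  0.03003094]
[ 0.58831163 -0.51093581  0.01969306]
0.06 46 0.06116697732671916
0.08 0 0
0.1 126 0.030897402772425586
0.12 265 0.05858269943839689
0.14 205 0.08885643486675132
0.16 396 0.09407112370221893
```

```bash
python3 -m crank '[[0.058,0.18,0.02,0],[0.058,0.18,0.03,0],[0.059,0.18,0.04,0],[0.059,0.154,0.05,0],[0,0,0.06,0.1163],[0,0,0.06,0.1163],[0,0,0.06,0.1163],[0,0,0.06,0.1163],[0,0,0.06,0.1163],[0,0,0.06,0.1163]]' -0.3
python3 -c "
from bench import robot
from h import *
save(robot,'wrist','w2'); print(robot.get_obs()['ee_rot'],robot.get_obs()['tool_pos'])"
```

```text
time: 2.7
tool_pos: [0.5747, -0.4082, 0.152]
ee_rot: [3.141, 0.001, -0.879]
wrist_force: [0.3, -0.1, -0.8]
width: 0.0613
[ 3.13991231  0.00432197 -0.88242826] [ 0.57396514 -0.4077043   0.14967453]
```

View pics/w2.png

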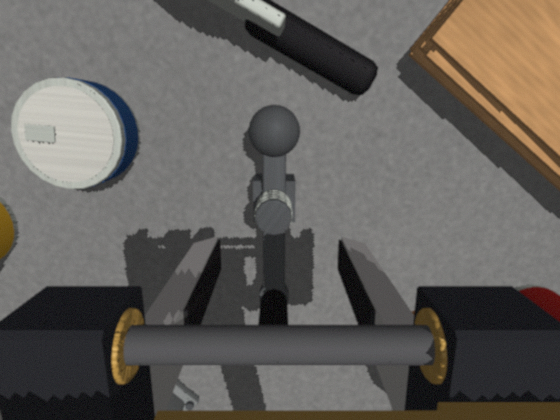

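```bash
cat > tf.py <<'E'
from h import *
def totool(o_pos,yaw,P):
    d=np.array(P)-np.array(o_pos); return np.array([np.cos(yaw)*d[0]+np.sin(yaw)*d[1],np.sin(yaw)*d[0]-np.cos(yaw)*d[1],-d[2]])
E
python3 -c "
from tf import *
b=at_z('w2',273,215,.082);k=at_z('w2',274,131,.056); print(b,k,np.arctan2(*(b-k)[[1,0]])-np.pi, totool([.574,-.4077,.1497],-.8824,b)); print(dep('w2',273,215),dep('w2',274,131))
crop('w2',200,90,350,310,3,'c6')"
```

```text
[ 0.57950663 -0.40778469  0.082     ] [ 0.61401977 -0.4502845   0.056     ] -0.8887343426604009 [ 0.00356376 -0.00419878  0.0677    ]
[ 0.57933561 -0.40755104  0.08098688] [ 0.61409055 -0.45043632  0.05914846]
```

View pics/c6.png

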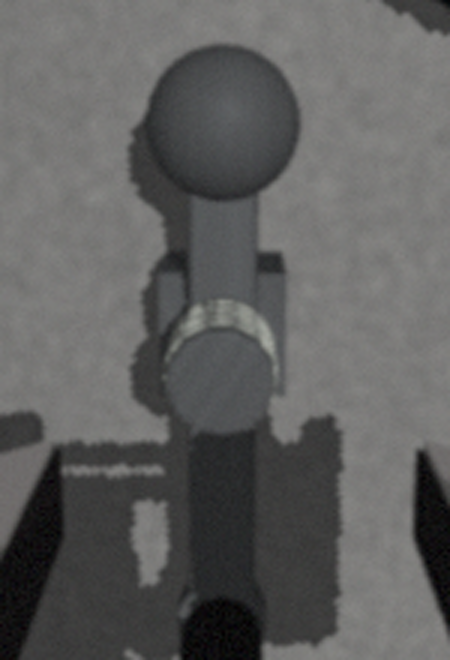

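```bash
python3 -m crank '[[0.015,-0.02,0.05,0],[0,0,0.08,0],[0,0,0.08,0],[0,0,0.08,0],[0,0,0.08,0],[0,0,0.06,0],[0,0,0.028,0],[0,0,0,0],[0,0,0,0],[0,0,0,0]]' -0.3
python3 -c "
from bench import robot
from h import *
save(robot,'wrist','w3'); print(robot.get_obs()['ee_rot'],robot.get_obs()['tool_pos'])"
```

```text
time: 4.0
tool_pos: [0.5819, -0.4069, 0.0621]
ee_rot: [-3.141, -0.002, -0.87]
wrist_force: [0.2, -0.8, -0.2]
width: 0.0611
[-3.14136692e+00 -1.47217104e-03 -8.70303668e-01] [ 0.58184891 -0.40689023  0.06195726]
```

View pics/w3.png

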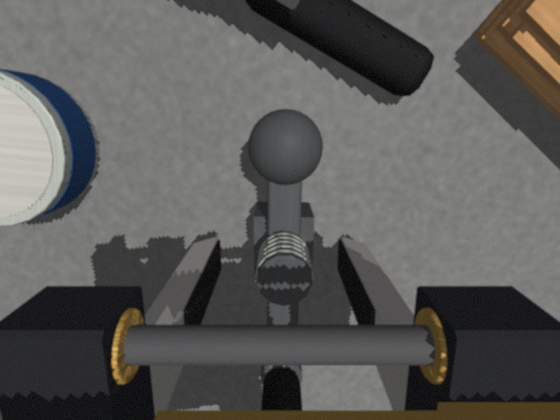

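```bash
python3 -c "
from tf import *
crop('w3',220,210,350,320,5,'c7')
for p in((284,274),): b=at_z('w3',*p,.082); print(b, totool([.5818,-.4069,.062],-.8703,b)); print(dep('w3',*p))
k=at_z('w3',286,147,.056); print(k,np.arctan2(*(b-k)[[1,0]])-np.pi,totool([.5818,-.4069,.062],-.8703,k))"
```

```text
[ 0.5808255  -0.40923239  0.082     ] [ 0.001155    0.00224848 -0.02      ]
[ 0.58063271 -0.40901666  0.08137647]
[ 0.61449275 -0.45088996  0.056     ] -0.8910811503950908 [0.05470496 0.00336147 0.006     ]
```

View pics/c7.png

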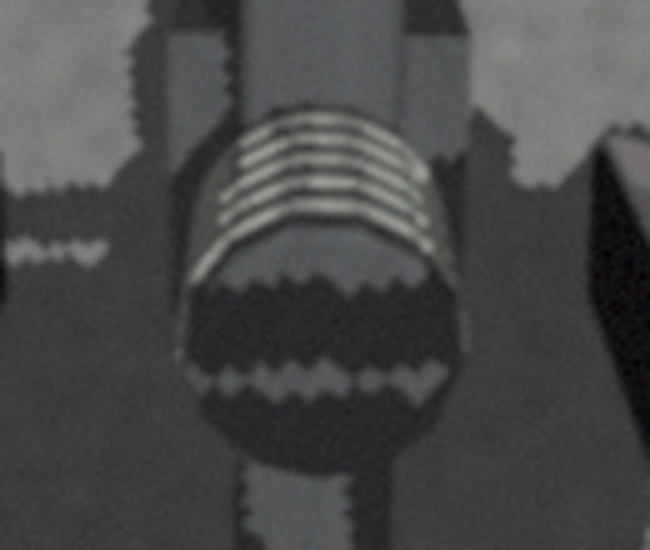

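```bash
python3 -m crank '[[-0.006,0.012,0.017,0.006],[0,0,0,0],[0,0,0,0],[0,0,0,0],[0,0,0,0],[0,0,0,0],[0,0,0,0],[0,0,0,0],[0,0,0,0],[0,0,0,0]]' 1
python3 -c "
from bench import robot
from tf import *
o=robot.get_obs()
save(robot,'wrist','w4'); print(o['ee_rot'],o['tool_pos'])
crop('w4',200,90,360,310,3,'c8')"
```

```text
time: 5.3
tool_pos: [0.579, -0.4072, 0.0577]
ee_rot: [-3.142, -0.0, -0.88]
wrist_force: [0.7, 0.1, 0.7]
width: 0.0257
[-3.14153153e+00 -1.29636784e-04 -8.79697456e-01] [ 0.57896409 -0.40718821  0.05772259]
```

View pics/c8.png

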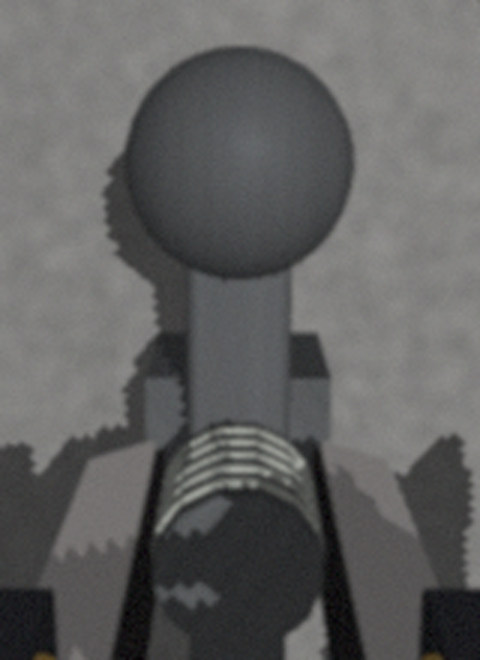

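```bash
python3 -c "
from tf import *
pos=[.57896,-.40719,.0577];yaw=-.8797
for p,z in(((280,279.5),.082),((279.5,143.5),.056)): b=at_z('w4',*p,z); print(b, totool(pos,yaw,b))
W=world('w4'); m=(abs(W[...,2]-.082)<.003); v,u=np.nonzero(m); s=(abs(u-280)<30)&(v>240)&(v<320); q=W[v[s],u[s]]; print(len(q),u[s].min(),u[s].max(),v[s].min(),v[s].max()); t=np.array([totool(pos,yaw,x) for x in q]); print(t.min(0),t.max(0),t.mean(0))
"
```

```text
[ 0.57890653 -0.40795838  0.082     ] [ 0.00055799  0.00053095 -0.0243    ]
[ 0.61481027 -0.4510516   0.056     ] [0.05664778 0.00033227 0.0017    ]
2415 251 309 253 306
[-0.01351846 -0.0122773  -0.02711393] [ 0.01197762  0.01306563 -0.02130063] [-0.00022171  0.00010749 -0.02300472]
```

```bash
python3 -m crank '[[0,0,-0.1,0],[0,0,-0.14,0],[0,0,-0.06,-0.1],[0,0,-0.06,-0.106],[0,0,-0.06,-0.106],[0,0,-0.06,-0.107],[0,0,-0.06,-0.107],[0,0,-0.06,-0.107],[0,0,-0.06,-0.107],[0,0,-0.06,-0.107]]' 1
python3 -m crank '[[0,0,0,0],[0,0,0,0],[0,0,0,0],[0,0,0,0],[0,0,0,0],[0,0,0,0],[0,0,0,0],[0,0,0,0],[0,0,0,0],[0,0,0,0]]' 1
```

```text
time: 6.6
tool_pos: [0.5784, -0.407, 0.2018]
ee_rot: [-3.14, 0.001, 0.456]
wrist_force: [0.5, -0.8, -5.6]
width: 0.0252
time: 7.85
tool_pos: [0.5789, -0.4072, 0.2017]
ee_rot: [3.141, 0.0, 0.451]
wrist_force: [0.8, 0.5, -5.1]
width: 0.0255
```

```bash
python3 -m crank '[[0.04,-0.08,0,0],[0.07,-0.15,0,0],[0.08,-0.17,0,0],[0.08,-0.17,0,0],[0.08,-0.16,0,0],[0.07,-0.13,0,0],[0.0435,-0.076,0,0],[0,0,0,0],[0,0,0,0],[0,0,0,0]]' 1
python3 -c "
from bench import robot
from tf import *
o=robot.get_obs()
save(robot,'wrist','w5'); print(o['ee_rot'],o['tool_pos'])"
```

```text
time: 9.1
tool_pos: [0.5806, -0.1995, 0.2015]
ee_rot: [3.141, 0.0, 0.449]
wrist_force: [1.0, -0.2, -4.7]
width: 0.0257
[3.14137083e+00 4.57468415e-04 4.49119018e-01] [ 0.58064119 -0.19953724  0.20145304]
```

View pics/w5.png

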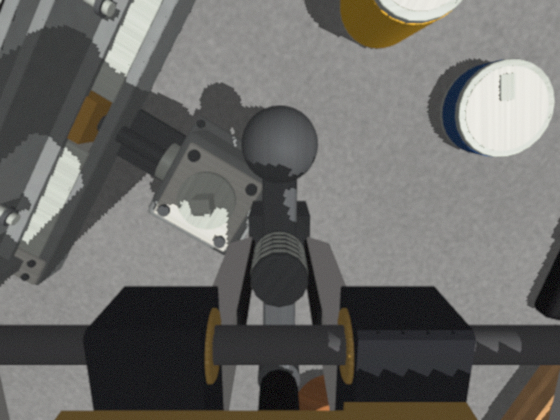

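```bash
cat > ov2.py <<'E'
from h import *
n='w5'
im=cv2.imread('pics/w5.png')
pts=[]
u0,v0=165,160
g=im[v0:v0+75,u0:u0+75].astype(float); g=np.clip((g-20)*1.6,0,255).astype(np.uint8); S=5
t0=cv2.resize(g,None,fx=S,fy=S,interpolation=cv2.INTER_CUBIC); tiles=[t0]
c=np.array([.5546,-.1443])
for a in (0.41,0.45,0.49):
    t=t0.copy()
    def sq(h,z):
        R=np.array([[np.cos(a),-np.sin(a)],[np.sin(a),np.cos(a)]])
        return np.array([np.array(proj(n,[*(c+R@np.array(p)*h),z]))-[u0,v0] for p in((1,1),(-1,1),(-1,-1),(1,-1))])*S+S/2
    for Q,col in((sq(.007,.08),(0,0,255)),(sq(.007,.104),(0,255,0)),(sq(.005,.112),(255,0,0))): cv2.polylines(t,[Q.astype(int)],True,col,1)
    cv2.putText(t,str(a),(5,15),0,.5,(0,0,255),1); tiles.append(t)
cv2.imwrite('pics/ov2.png',np.vstack([np.hstack(tiles[:2]),np.hstack(tiles[2:])]))
E
python3 ov2.py; python3 -c "
from h import *
crop('w5',130,100,290,260,4,'c9')"
```

```text
(no output)
```

View pics/ov2.png

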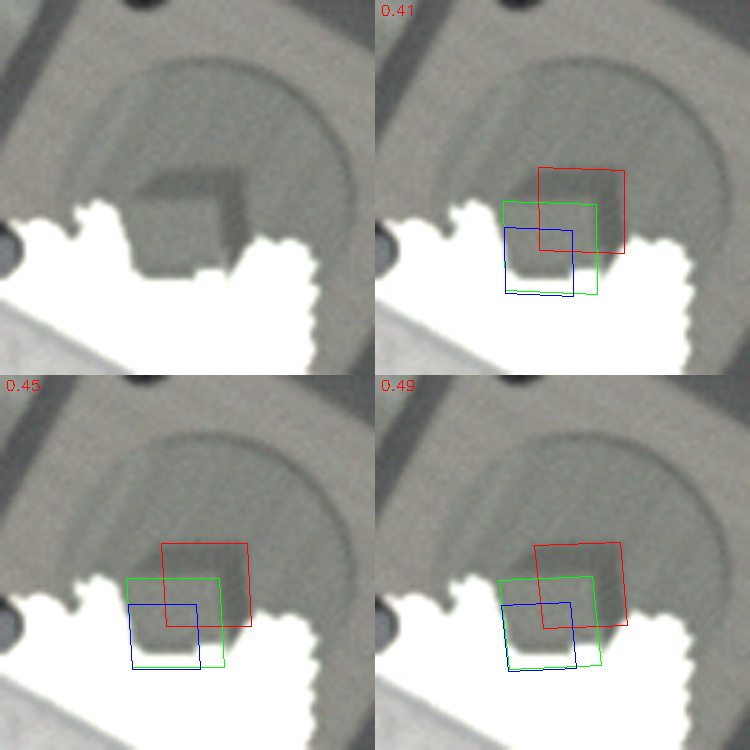

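View pics/c9.png

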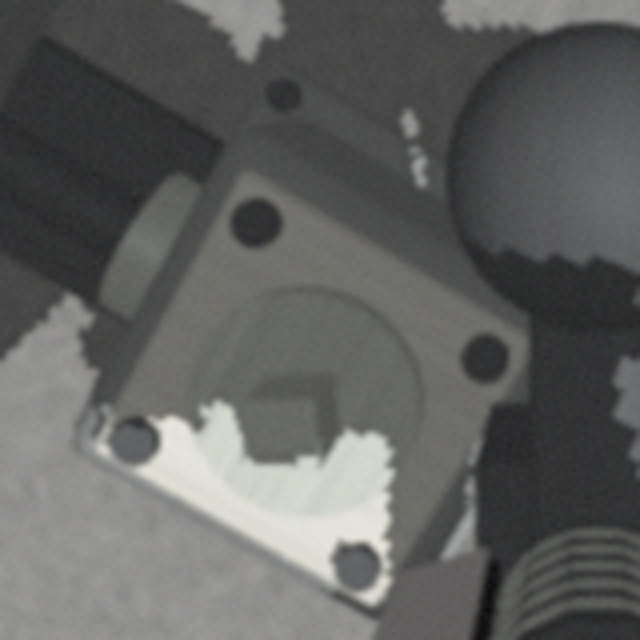

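```bash
python3 -c "
from tf import *
pos=[.58064,-.19954,.20145]; yaw=.449
for p,z in(((206.9,199.3),.07),((207,200.5),.08)): b=at_z('w5',*p,z); print(b,totool(pos,yaw,b))
print(totool(pos,yaw,[.5547,-.1438,.08]))
for p,z in(((279,265+12),.082+.1438),((279.5,143.5),.056+.1438)): b=at_z('w5',*p,z); print(b,totool(pos,yaw,b))
pts=np.array([(256,222),(485,358),(133,441),(357,568)])/4+[130,100]
q=np.array([at_z('w5',*p,.07) for p in pts]);print(np.linalg.norm(q[0]-q[1]),[np.arctan2(*(q[i]-q[j])[[1,0]]) for i,j in((0,2),(1,3))])
"
```

```text
[ 0.5537548  -0.14355193  0.07      ] [ 8.20700689e-05 -6.21085433e-02  1.31450000e-01]
[ 0.55587793 -0.14481499  0.08      ] [ 0.00144651 -0.0600491   0.12145   ]
[ 0.00082591 -0.06147478  0.12145   ]
[ 0.58248883 -0.19744232  0.2258    ] [ 0.00257611 -0.00108724 -0.02435   ]
[ 0.63202302 -0.17384258  0.1998    ] [ 0.05744437 -0.00084677  0.00165   ]
0.054467920311079186 [np.float64(-0.10699347041287008), np.float64(-0.10344939258529359)]
```

```bash
python3 -m crank '[[0.001,-0.08,0,0],[0.001,-0.12,0,0],[0.001,-0.08,0,0],[0.001,-0.0265,0.04,0],[0,0,0.04,0],[0,0,0.03,0],[0,0,0.02,0],[0,0,0,0],[0,0,0,0],[0,0,0,0]]' 1
python3 -c "
from bench import robot
from tf import *
o=robot.get_obs()
print(o['ee_rot'],o['tool_pos'],o['wrist_force'],o['wrist_torque'])"
```

```text
time: 10.4
tool_pos: [0.5551, -0.1429, 0.1761]
ee_rot: [3.141, -0.001, 0.451]
wrist_force: [0.3, -0.3, -5.7]
width: 0.0257
[ 3.14091610e+00 -5.57211132e-04  4.50686325e-01] [ 0.55505933 -0.14293195  0.1760931 ] [ 0.27538788 -0.30534044 -5.72874165] [0.02953814 0.01208708 0.01762   ]
```

```bash
python3 -m crank '[[-0.004,0.0035,0,0],[0,0,0.01,0],[0,0,0.01,0],[0,0,0.01,0],[0,0,0.01,0],[0,0,0.01,0],[0,0,0.01,0],[0,0,0,0],[0,0,0,0],[0,0,0,0]]' 1
python3 -c "
from bench import robot
from tf import *
o=robot.get_obs()
print(o['ee_rot'],o['tool_pos'],o['wrist_force'],o['wrist_torque'])"
```

```text
time: 11.65
tool_pos: [0.5545, -0.1438, 0.1638]
ee_rot: [3.141, -0.0, 0.451]
wrist_force: [0.6, 0.2, -5.2]
width: 0.026
[ 3.14134004e+00 -1.75204979e-04  4.50743654e-01] [ 0.55447642 -0.14380915  0.16380496] [ 0.62854641  0.18345613 -5.1840009 ] [-0.01319866 -0.01545072 -0.05022869]
```

```bash
python3 -m crank '[[0,0,0.01,0],[0,0,0.01,0],[0,0,0.01,0],[0,0,0.01,0],[0,0,0.01,0],[0,0,0,0],[0,0,0,0],[0,0,0,0],[0,0,0,0],[0,0,0,0]]' 1
python3 -c "
from bench import robot
from tf import *
o=robot.get_obs()
print(o['ee_rot'],o['tool_pos'],o['wrist_force'],o['wrist_torque'])"
```

```text
time: 12.9
tool_pos: [0.5545, -0.144, 0.1535]
ee_rot: [3.141, 0.0, 0.451]
wrist_force: [0.9, -2.6, -7.5]
width: 0.0256
[3.14106102e+00 1.85167445e-04 4.50619647e-01] [ 0.5544535  -0.14404003  0.15351425] [ 0.88184704 -2.61249124 -7.51278391] [-0.81679481 -0.4513619  -0.04227374]
```

```bash
python3 -m crank '[[-0.001,0.002,0,0],[0,0,0.01,0],[0,0,0.01,0],[0,0,0.01,0],[0,0,0.01,0],[0,0,0.01,0],[0,0,0,0],[0,0,0,0],[0,0,0,0],[0,0,0,0]]' 1
python3 -c "
from bench import robot
from tf import *
o=robot.get_obs()
print(o['ee_rot'],o['tool_pos'],o['wrist_force'],o['wrist_torque'])"
```

```text
time: 14.15
tool_pos: [0.5543, -0.1443, 0.1433]
ee_rot: [-3.141, 0.0, 0.451]
wrist_force: [2.5, -2.7, -6.7]
width: 0.0257
[-3.14147672e+00  3.33546208e-04  4.50656147e-01] [ 0.55432474 -0.14426554  0.14334814] [ 2.54926904 -2.72288007 -6.70026561] [-0.70242449 -0.45281207 -0.02266604]
```

```bash
python3 -m crank '[[0,0.002,0.007,0],[0,0,0.007,0],[0,0,0.006,0],[0,0,0.006,0],[0,0,0.004,0],[0,0,0,0],[0,0,0,0],[0,0,0,0],[0,0,0,0],[0,0,0,0]]' 1
python3 -c "
from bench import robot
from tf import *
o=robot.get_obs()
print(o['ee_rot'],o['tool_pos'],o['wrist_force'],o['wrist_torque'])"
```

```text
time: 15.4
tool_pos: [0.5545, -0.1444, 0.1377]
ee_rot: [-3.141, 0.0, 0.451]
wrist_force: [-1.0, 0.2, -3.5]
width: 0.0256
[-3.14130118e+00  1.14916246e-04  4.50816731e-01] [ 0.55446071 -0.14443896  0.13771218] [-0.98100066  0.18461075 -3.50308114] [-0.11804803  0.04947801  0.03262544]
```

```bash
python3 -m crank '[[0,0,0.005,0],[0,0,0.005,0],[0,0,0,0],[0,0,0,0],[0,0,0,0],[0,0,0,0],[0,0,0,0],[0,0,0,0],[0,0,0,0],[0,0,0,0]]' 1
python3 -c "
from bench import robot
from tf import *
o=robot.get_obs()
print(o['ee_rot'],o['tool_pos'],o['wrist_force'],o['wrist_torque'])"
```

```text
time: 16.65
tool_pos: [0.5546, -0.1444, 0.1376]
ee_rot: [3.141, -0.001, 0.451]
wrist_force: [-4.4, 1.2, 5.3]
width: 0.0255
[ 3.14089483e+00 -8.85077418e-04  4.50840737e-01] [ 0.55457208 -0.14444018  0.13764837] [-4.41480005  1.20234525  5.25485281] [0.25766252 0.81094375 0.06962609]
```

```bash
python3 -m crank '[[0,0,-0.01,0],[0,0,0,0],[0,0,0,0],[0,0,0,0],[0,0,-0.05,0],[0,0,-0.1,0],[0,0,-0.1,0],[0,0,-0.05,0],[0,0,0,0],[0,0,0,0]]' -0.3
python3 - <<'E'
from bench import robot
from tf import *
save(robot,'top','t2'); save(robot,'scene','s2'); save(robot,'wrist','w6')
a=-.104;R=np.array([[np.cos(a),-np.sin(a)],[np.sin(a),np.cos(a)]])
for n in('top0','scene0','t2','s2'):
    W=world(n).reshape(-1,3); m=(W[:,:2]-[.5545,-.1444])@R
    for lo,hi in((.112,.13),(.19,.21)):
        s=(W[:,2]>lo)&(W[:,2]<hi)&(abs(m[:,0])<.1)&(m[:,1]>.05)&(m[:,1]<.6)
        h,e=np.histogram(m[s,1],np.arange(.05,.6,.01)); print(n,lo,[(round(e[i],3),h[i]) for i in range(len(h)) if h[i]>5])
E
```

```text
time: 17.9
tool_pos: [0.5542, -0.1445, 0.1968]
ee_rot: [-3.141, 0.001, 0.451]
wrist_force: [-0.6, 0.1, -0.0]
width: 0.0609
top0 0.112 [(np.float64(0.14), np.int64(268)), (np.float64(0.15), np.int64(80)), (np.float64(0.16), np.int64(312)), (np.float64(0.17), np.int64(6)), (np.float64(0.21), np.int64(18)), (np.float64(0.22), np.int64(44)), (np.float64(0.23), np.int64(26)), (np.float64(0.43), np.int64(172)), (np.float64(0.44), np.int64(360)), (np.float64(0.58), np.int64(10))]
top0 0.19 [(np.float64(0.21), np.int64(6)), (np.float64(0.22), np.int64(162)), (np.float64(0.23), np.int64(358)), (np.float64(0.24), np.int64(381)), (np.float64(0.25), np.int64(373)), (np.float64(0.26), np.int64(376)), (np.float64(0.27), np.int64(380)), (np.float64(0.28), np.int64(375)), (np.float64(0.29), np.int64(369)), (np.float64(0.3), np.int64(378)), (np.float64(0.31), np.int64(375)), (np.float64(0.32), np.int64(374)), (np.float64(0.33), np.int64(371)), (np.float64(0.34), np.int64(371)), (np.float64(0.35), np.int64(373)), (np.float64(0.36), np.int64(373)), (np.float64(0.37), np.int64(364)), (np.float64(0.38), 
[... 2430 characters left out ...]
loat64(0.44), np.int64(636))]
s2 0.19 [(np.float64(0.22), np.int64(52)), (np.float64(0.23), np.int64(187)), (np.float64(0.24), np.int64(341)), (np.float64(0.25), np.int64(374)), (np.float64(0.26), np.int64(405)), (np.float64(0.27), np.int64(392)), (np.float64(0.28), np.int64(412)), (np.float64(0.29), np.int64(421)), (np.float64(0.3), np.int64(431)), (np.float64(0.31), np.int64(442)), (np.float64(0.32), np.int64(452)), (np.float64(0.33), np.int64(456)), (np.float64(0.34), np.int64(466)), (np.float64(0.35), np.int64(482)), (np.float64(0.36), np.int64(489)), (np.float64(0.37), np.int64(500)), (np.float64(0.38), np.int64(538)), (np.float64(0.39), np.int64(437)), (np.float64(0.4), np.int64(132))]
```

View pics/t2.png

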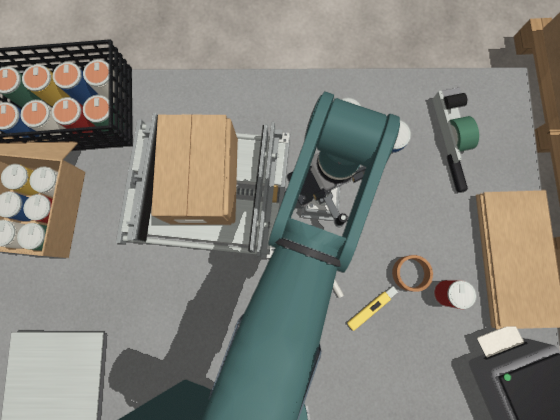

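View pics/w6.png

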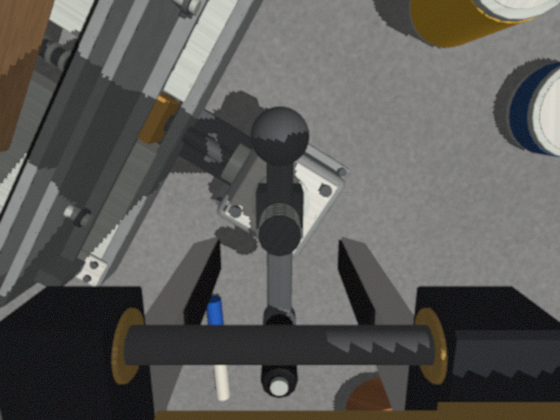

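```bash
python3 -m crank '[[0,0,-0.08,0],[-0.1,0,-0.02,0],[-0.16,0,0,0],[-0.14,0,0,0],[0,0,0.05,0],[0,0,0.1,0],[0,0,0.1,0],[0,0,0.06,0],[0,0,0,0],[0,0,0,0]]' -0.3
python3 -c "
from bench import robot
from tf import *
o=robot.get_obs()
print(o['ee_rot'],o['tool_pos'],o['wrist_force'],o['wrist_torque'])
save(robot,'wrist','w7')"
```

```text
time: 19.3
tool_pos: [0.4831, -0.1796, 0.1564]
ee_rot: [3.14, -0.001, 0.451]
wrist_force: [0.2, 0.5, -0.6]
width: 0.0609
[ 3.14047164e+00 -8.72856347e-04  4.50916749e-01] [ 0.48307362 -0.17956953  0.1564315 ] [ 0.20775987  0.49731023 -0.55001735] [ 0.00566677  0.00115983 -0.05479622]
```

View pics/w7.png

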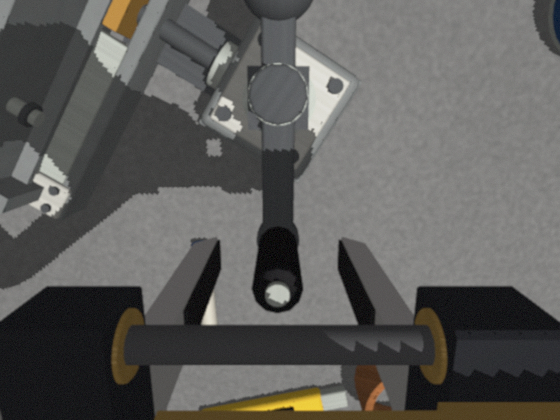

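```bash
python3 -m crank '[[0,0,0,0],[0,0,0,0],[0,0,0,0],[0,0,0,0],[0,0,0,0],[0,0,0,0],[0,0,0,0],[0,0,0,0],[0,0,0,0],[0,0,0,0]]' 1
cat > st.py <<'E'
from tf import *
from bench import robot
import sys
C=np.array([.5545,-.1444])
def state():
    o=robot.get_obs(); p=o['tool_pos'][:2]-C; r=np.hypot(*p); u=p/r
    t=np.array([u[1],-u[0]]) # clockwise tangent
    f=o['wrist_force']; ang=np.degrees(np.arctan2(p[1],p[0]))
    print('t',round(o['time'],2),'r',round(r*1000,2),'ang',round(ang,2),'Ftan on tool',round(-f[:2]@t,2),'Frad(out)',round(f[:2]@u,2),'fz',round(f[2],2),'z',round(o['tool_pos'][2],4),'yaw',round(o['ee_rot'][2],3),'w',round(o['width'],4))
def rows(a0,angs,r=.08):
    # angles of handle in tool frame deg (grow clockwise)
    out=[];p=r*np.array([np.cos(np.radians(a0)),np.sin(np.radians(a0))])
    for a in angs:
        q=r*np.array([np.cos(np.radians(a)),np.sin(np.radians(a))]); d=(q-p)/.2; out.append([round(d[0],3),round(d[1],3),0,0]); p=q
    print(str(out).replace(' ',''))
E
python3 -c "
from st import *
state()
rows(180,[184,192,203,215,230,245,260,275,290,305])
rows(305,[320,335,350,365,380,395,410,425,440,455])"
```

```text
time: 20.6
tool_pos: [0.4826, -0.1794, 0.1557]
ee_rot: [3.141, 0.0, 0.451]
wrist_force: [-0.7, 0.3, 1.2]
width: 0.0218
t 20.6 r 80.03 ang -154.03 Ftan on tool -0.59 Frad(out) 0.46 fz 1.22 z 0.1557 yaw 0.451 w 0.0218
[[np.float64(0.001),np.float64(-0.028),0,0],[np.float64(0.008),np.float64(-0.055),0,0],[np.float64(0.023),np.float64(-0.073),0,0],[np.float64(0.041),np.float64(-0.073),0,0],[np.float64(0.071),np.float64(-0.077),0,0],[np.float64(0.088),np.float64(-0.056),0,0],[np.float64(0.1),np.float64(-0.031),0,0],[np.float64(0.104),np.float64(-0.005),0,0],[np.float64(0.102),np.float64(0.023),0,0],[np.float64(0.093),np.float64(0.048),0,0]]
[[np.float64(0.077),np.float64(0.071),0,0],[np.float64(0.056),np.float64(0.088),0,0],[np.float64(0.031),np.float64(0.1),0,0],[np.float64(0.005),np.float64(0.104),0,0],[np.float64(-0.023),np.float64(0.102),0,0],[np.float64(-0.048),np.float64(0.093),0,0],[np.float64(-0.071),np.float64(0.077),0,0],[np.float64(-0.088),np.float64(0.056),0,0],[np.float64(-0.1),np.float64(0.031),0,0],[np.float64(-0.104),np.float64(0.005),0,0]]
```

```bash
python3 -m crank '[[0.001,-0.028,0,0],[0.008,-0.055,0,0],[0.023,-0.073,0,0],[0.041,-0.073,0,0],[0.071,-0.077,0,0],[0.088,-0.056,0,0],[0.1,-0.031,0,0],[0.104,-0.005,0,0],[0.102,0.023,0,0],[0.093,0.048,0,0]]' 1
python3 -c "
from st import *
state()"
```

```text
time: 21.85
tool_pos: [0.5646, -0.0649, 0.1555]
ee_rot: [-3.138, 0.008, 0.451]
wrist_force: [-6.8, -2.0, 3.1]
width: 0.0217
t 21.85 r 80.15 ang 82.73 Ftan on tool 6.5 Frad(out) -2.89 fz 3.07 z 0.1555 yaw 0.451 w 0.0217
```

```bash
python3 -m crank '[[0.077,0.071,0,0],[0.056,0.088,0,0],[0.031,0.1,0,0],[0.005,0.104,0,0],[-0.023,0.102,0,0],[-0.048,0.093,0,0],[-0.071,0.077,0,0],[-0.088,0.056,0,0],[-0.1,0.031,0,0],[-0.104,0.005,0,0]]' 1
python3 -c "
from st import *
state()
rows(455,[470,485,500,515,530,545,560,575,590,605])
rows(605,[620,635,650,665,680])"
```

```text
time: 23.1
tool_pos: [0.5861, -0.2183, 0.1562]
ee_rot: [3.139, -0.008, 0.453]
wrist_force: [6.9, 1.8, -2.8]
width: 0.0212
t 23.1 r 80.36 ang -66.85 Ftan on tool 7.02 Frad(out) 1.07 fz -2.79 z 0.1562 yaw 0.453 w 0.0212
[[np.float64(-0.102),np.float64(-0.023),0,0],[np.float64(-0.093),np.float64(-0.048),0,0],[np.float64(-0.077),np.float64(-0.071),0,0],[np.float64(-0.056),np.float64(-0.088),0,0],[np.float64(-0.031),np.float64(-0.1),0,0],[np.float64(-0.005),np.float64(-0.104),0,0],[np.float64(0.023),np.float64(-0.102),0,0],[np.float64(0.048),np.float64(-0.093),0,0],[np.float64(0.071),np.float64(-0.077),0,0],[np.float64(0.088),np.float64(-0.056),0,0]]
[[np.float64(0.1),np.float64(-0.031),0,0],[np.float64(0.104),np.float64(-0.005),0,0],[np.float64(0.102),np.float64(0.023),0,0],[np.float64(0.093),np.float64(0.048),0,0],[np.float64(0.077),np.float64(0.071),0,0]]
```

```bash
python3 -m crank '[[-0.102,-0.023,0,0],[-0.093,-0.048,0,0],[-0.077,-0.071,0,0],[-0.056,-0.088,0,0],[-0.031,-0.1,0,0],[-0.005,-0.104,0,0],[0.023,-0.102,0,0],[0.048,-0.093,0,0],[0.071,-0.077,0,0],[0.088,-0.056,0,0]]' 1
python3 - <<'E'
from st import *
state()
save(robot,'top','t3'); save(robot,'scene','s3')
a=-.104;R=np.array([[np.cos(a),-np.sin(a)],[np.sin(a),np.cos(a)]])
for n in('t2','t3','s2','s3'):
    W=world(n).reshape(-1,3); m=(W[:,:2]-C)@R
    for lo,hi,y0,y1 in((.112,.13,.1,.3),(.112,.13,.41,.5),(.192,.208,.15,.5)):
      for x0,x1 in((-.16,-.125),(-.1,-.03),(.03,.1),(.125,.16)):
        s=(W[:,2]>lo)&(W[:,2]<hi)&(m[:,0]>x0)&(m[:,0]<x1)&(m[:,1]>y0)&(m[:,1]<y1)
        print(n,lo,y0,x0,s.sum(),np.round(np.percentile(m[s,1],[2,50,98]),4) if s.sum()>5 else '')
E
```

```text
time: 24.35
tool_pos: [0.4914, -0.096, 0.1557]
ee_rot: [3.136, 0.005, 0.449]
wrist_force: [-1.0, -8.9, -1.8]
width: 0.0215
t 24.35 r 79.52 ang 142.51 Ftan on tool 7.68 Frad(out) -4.6 fz -1.75 z 0.1557 yaw 0.449 w 0.0215
t2 0.112 0.1 -0.16 131 [0.1396 0.1592 0.1692]
t2 0.112 0.1 -0.1 289 [0.1402 0.1612 0.259 ]
t2 0.112 0.1 0.03 253 [0.1405 0.1611 0.2337]
t2 0.112 0.1 0.125 111 [0.1413 0.1604 0.238 ]
t2 0.112 0.41 -0.16 100 [0.4353 0.4403 0.4474]
t2 0.112 0.41 -0.1 198 [0.4361 0.4408 0.4479]
t2 0.112 0.41 0.03 184 [0.436  0.4414 0.4481]
t2 0.112 0.41 0.125 71 [0.4379 0.442  0.4489]
t2 0.192 0.15 -0.16 0 
t2 0.192 0.15 -0.1 2241 [0.2272 0.3062 0.3859]
t2 0.192 0.15 0.03 2095 [0.2389 0.3182 0.3985]
t2 0.192 0.15 0.125 279 [0.2474 0.2968 0.3937]
t3 0.112 0.1 -0.16 127 [0.197  0.2154 0.2262]
t3 0.112 0.1 -0.1 308 [0.1973 0.2179 0.2795]
t3 0.112 0.1 0.03 260 [0.1979 0.218  0.2373]
t3 0.112 0.1 0.125 115 [0.1981 0.2162 0.2399]
t3 0.112 0.41 -0.16 97 [0.4354 0.4407 0.4477]
t3 0.112 0.41 -0.1 198 [0.436  0.4408 0.4482]
t3 0.112 0.41 0.03 169 [0.4366 0.4414 0.4486]
t3 0.112 0.41 0.125 61 [0.440
[... 495 characters left out ...]
.4498]
s2 0.112 0.41 0.125 139 [0.4375 0.4472 0.4499]
s2 0.192 0.15 -0.16 0 
s2 0.192 0.15 -0.1 2341 [0.2339 0.32   0.3901]
s2 0.192 0.15 0.03 2781 [0.2455 0.3315 0.4027]
s2 0.192 0.15 0.125 545 [0.2519 0.3143 0.4045]
s3 0.112 0.1 -0.16 88 [0.1988 0.2185 0.2281]
s3 0.112 0.1 -0.1 0 
s3 0.112 0.1 0.03 0 
s3 0.112 0.1 0.125 162 [0.1991 0.2209 0.2925]
s3 0.112 0.41 -0.16 106 [0.4368 0.4467 0.4491]
s3 0.112 0.41 -0.1 229 [0.437  0.4468 0.4495]
s3 0.112 0.41 0.03 254 [0.4372 0.4472 0.4497]
s3 0.112 0.41 0.125 161 [0.4102 0.4462 0.4498]
s3 0.192 0.15 -0.16 0 
s3 0.192 0.15 -0.1 2373 [0.2435 0.33   0.3994]
s3 0.192 0.15 0.03 2810 [0.25   0.3356 0.4067]
s3 0.192 0.15 0.125 695 [0.2537 0.3285 0.4097]
```

View pics/t3.png

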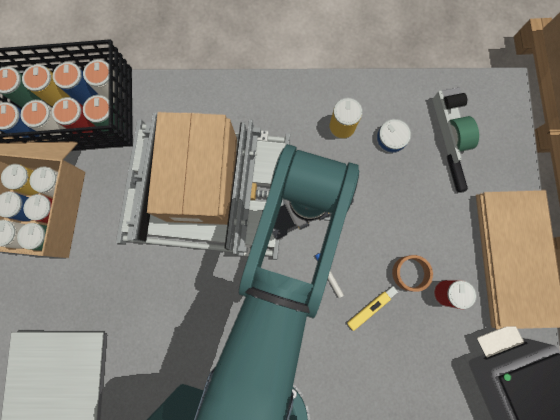

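View pics/s3.png

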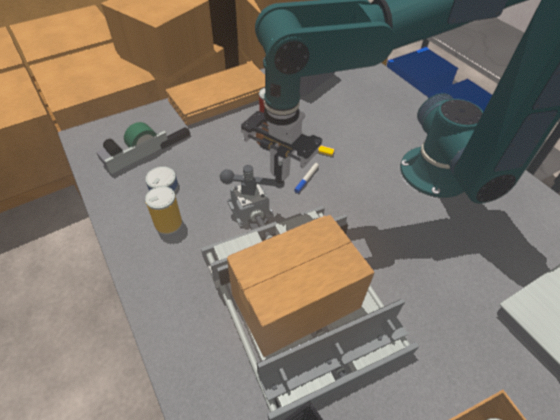

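```bash
python3 -m crank '[[0.1,-0.031,0,0],[0.104,-0.005,0,0],[0.102,0.023,0,0],[0.093,0.048,0,0],[0.077,0.071,0,0],[0.056,0.088,0,0],[0.031,0.1,0,0],[0.005,0.104,0,0],[-0.023,0.102,0,0],[-0.048,0.093,0,0]]' 1
python3 - <<'E'
from st import *
state()
save(robot,'top','t4'); save(robot,'scene','s4')
a=-.104;R=np.array([[np.cos(a),-np.sin(a)],[np.sin(a),np.cos(a)]])
for n in('t4','s4'):
    W=world(n).reshape(-1,3); m=(W[:,:2]-C)@R
    for lo,hi,y0,y1 in((.112,.13,.15,.3),(.192,.208,.15,.5)):
      for x0,x1 in((-.16,-.125),(-.1,-.03),(.03,.1),(.125,.16)):
        s=(W[:,2]>lo)&(W[:,2]<hi)&(m[:,0]>x0)&(m[:,0]<x1)&(m[:,1]>y0)&(m[:,1]<y1)
        print(n,lo,y0,x0,s.sum(),np.round(np.percentile(m[s,1],[2,50,98]),4) if s.sum()>5 else '')
rows(755,[763,769,775,781,787,793,799,804,808,810])
E
```

```text
time: 25.7
tool_pos: [0.6346, -0.1527, 0.1559]
ee_rot: [-3.133, -0.005, 0.455]
wrist_force: [1.0, 8.5, 1.1]
width: 0.0216
t 25.7 r 80.57 ang -5.91 Ftan on tool 8.55 Frad(out) 0.11 fz 1.14 z 0.1559 yaw 0.455 w 0.0216
t4 0.112 0.15 -0.16 133 [0.2176 0.2359 0.2467]
t4 0.112 0.15 -0.1 300 [0.2176 0.2382 0.2813]
t4 0.112 0.15 0.03 258 [0.2184 0.2376 0.2482]
t4 0.112 0.15 0.125 120 [0.2185 0.2372 0.2484]
t4 0.192 0.15 -0.16 0 
t4 0.192 0.15 -0.1 2184 [0.2559 0.3345 0.4139]
t4 0.192 0.15 0.03 2097 [0.2551 0.3341 0.414 ]
t4 0.192 0.15 0.125 482 [0.2586 0.3352 0.4144]
s4 0.112 0.15 -0.16 97 [0.2199 0.2391 0.2486]
s4 0.112 0.15 -0.1 0 
s4 0.112 0.15 0.03 0 
s4 0.112 0.15 0.125 145 [0.22   0.2415 0.2926]
s4 0.192 0.15 -0.16 0 
s4 0.192 0.15 -0.1 2364 [0.2623 0.3479 0.4182]
s4 0.192 0.15 0.03 2885 [0.2624 0.3482 0.4186]
s4 0.192 0.15 0.125 869 [0.2637 0.3476 0.4188]
[[np.float64(-0.035),np.float64(0.043),0,0],[np.float64(-0.03),np.float64(0.029),0,0],[np.float64(-0.033),np.float64(0.026),0,0],[np.float64(-0.036),np.float64(0.022),0,0],[np.float64(-0.038),np.float64(0.018),0,0],[np.float64(-0.039),np.float64(0.014),0,0],[np.float64(-0.041),np.float64(0.01),0,0],[np.float64(-0.035),np.float64(0.005),0,0],[np.float64(-0.028),np.float64(0.002),0,0],[np.float64(-0.014),np.float64(0.0),0,0]]
```

```bash
python3 -m crank '[[-0.035,0.043,0,0],[-0.03,0.029,0,0],[-0.033,0.026,0,0],[-0.036,0.022,0,0],[-0.038,0.018,0,0],[-0.039,0.014,0,0],[-0.041,0.01,0,0],[-0.035,0.005,0,0],[-0.028,0.002,0,0],[-0.014,0,0,0]]' 1
python3 - <<'E'
from st import *
state()
rows(810,[812,814,816,818,820,822,824,826,828,830])
rows(830,[832,834,836,838,840,842,844,846,848,850])
rows(850,[852,854,856,858,860,862,864,866,868,870])
E
```

```text
time: 27.05
tool_pos: [0.5921, -0.2153, 0.1562]
ee_rot: [3.139, -0.007, 0.452]
wrist_force: [7.8, 1.5, -2.1]
width: 0.0219
t 27.05 r 80.28 ang -62.06 Ftan on tool 7.6 Frad(out) 2.37 fz -2.07 z 0.1562 yaw 0.452 w 0.0219
[[np.float64(-0.014),np.float64(-0.0),0,0],[np.float64(-0.014),np.float64(-0.001),0,0],[np.float64(-0.014),np.float64(-0.001),0,0],[np.float64(-0.014),np.float64(-0.002),0,0],[np.float64(-0.014),np.float64(-0.002),0,0],[np.float64(-0.014),np.float64(-0.003),0,0],[np.float64(-0.014),np.float64(-0.003),0,0],[np.float64(-0.013),np.float64(-0.004),0,0],[np.float64(-0.013),np.float64(-0.004),0,0],[np.float64(-0.013),np.float64(-0.005),0,0]]
[[np.float64(-0.013),np.float64(-0.005),0,0],[np.float64(-0.013),np.float64(-0.005),0,0],[np.float64(-0.013),np.float64(-0.006),0,0],[np.float64(-0.012),np.float64(-0.006),0,0],[np.float64(-0.012),np.float64(-0.007),0,0],[np.float64(-0.012),np.float64(-0.007),0,0],[np.float64(-0.012),np.float64(-0.008),0,0],[np.float64(-0.011),np.float64(-0.008),0,0],[np.float64(-0.011),np.float64(-0.008),0,0],[np.float64(-0.011),np.float64(-0.009),0,0]]
[[np.float64(-0.011),np.float64(-0.009),0,0],[np.float64(-0.01),np.float64(-0.01),0,0],[np.float64(-0.01),np.float64(-0.01),0,0],[np.float64(-0.01),np.float64(-0.01),0,0],[np.float64(-0.009),np.float64(-0.011),0,0],[np.float64(-0.009),np.float64(-0.011),0,0],[np.float64(-0.008),np.float64(-0.011),0,0],[np.float64(-0.008),np.float64(-0.011),0,0],[np.float64(-0.008),np.float64(-0.012),0,0],[np.float64(-0.007),np.float64(-0.012),0,0]]
```

```bash
python3 -m crank '[[-0.014,0,0,0],[-0.014,-0.001,0,0],[-0.014,-0.001,0,0],[-0.014,-0.002,0,0],[-0.014,-0.002,0,0],[-0.014,-0.003,0,0],[-0.014,-0.003,0,0],[-0.013,-0.004,0,0],[-0.013,-0.004,0,0],[-0.013,-0.005,0,0]]' 1
python3 -c "
from st import *
state()"
python3 -m crank '[[-0.013,-0.005,0,0],[-0.013,-0.005,0,0],[-0.013,-0.006,0,0],[-0.012,-0.006,0,0],[-0.012,-0.007,0,0],[-0.012,-0.007,0,0],[-0.012,-0.008,0,0],[0,0,0,0],[0,0,0,0],[0,0,0,0]]' 1
python3 -c "
from st import *
state()"
```

```text
time: 28.3
tool_pos: [0.5654, -0.2239, 0.1562]
ee_rot: [3.137, -0.006, 0.452]
wrist_force: [6.7, -1.4, -2.8]
width: 0.0216
t 28.3 r 80.2 ang -82.22 Ftan on tool 6.41 Frad(out) 2.28 fz -2.77 z 0.1562 yaw 0.452 w 0.0216
time: 29.55
tool_pos: [0.5453, -0.224, 0.1561]
ee_rot: [3.137, -0.005, 0.451]
wrist_force: [5.7, -1.3, -0.6]
width: 0.0213
t 29.55 r 80.11 ang -96.62 Ftan on tool 5.78 Frad(out) 0.68 fz -0.6 z 0.1561 yaw 0.451 w 0.0213
```

Run:
```python
from st import *
save(robot,'top','t5'); save(robot,'scene','s5'); state()
crop('s5',210,210,430,400,3,'c10')
a=-.104;R=np.array([[np.cos(a),-np.sin(a)],[np.sin(a),np.cos(a)]])
for n in('t5','s5'):
    W=world(n).reshape(-1,3); m=(W[:,:2]-C)@R
    for lo,hi,y0,y1 in((.112,.13,.15,.28),(.192,.208,.15,.5)):
      for x0,x1 in((-.16,-.125),(-.1,-.03),(.03,.1),(.125,.16)):
        s=(W[:,2]>lo)&(W[:,2]<hi)&(m[:,0]>x0)&(m[:,0]<x1)&(m[:,1]>y0)&(m[:,1]<y1)
        print(n,lo,y0,x0,s.sum(),np.round(np.percentile(m[s,1],[2,50,98]),4) if s.sum()>5 else '')
```

```text
t 29.65 r 80.11 ang -96.61 Ftan on tool 6.73 Frad(out) 1.93 fz -2.54 z 0.1561 yaw 0.451 w 0.0219
t5 0.112 0.15 -0.16 130 [0.2304 0.2485 0.2595]
t5 0.112 0.15 -0.1 293 [0.2306 0.2501 0.2707]
t5 0.112 0.15 0.03 268 [0.231  0.2504 0.2612]
t5 0.112 0.15 0.125 119 [0.2314 0.2493 0.2613]
t5 0.192 0.15 -0.16 0 
t5 0.192 0.15 -0.1 2186 [0.2678 0.3466 0.4267]
t5 0.192 0.15 0.03 2099 [0.2673 0.3465 0.4269]
t5 0.192 0.15 0.125 482 [0.2711 0.3477 0.4275]
s5 0.112 0.15 -0.16 100 [0.2316 0.2506 0.2611]
s5 0.112 0.15 -0.1 0 
s5 0.112 0.15 0.03 0 
s5 0.112 0.15 0.125 128 [0.2321 0.2505 0.2681]
s5 0.192 0.15 -0.16 0 
s5 0.192 0.15 -0.1 2437 [0.2741 0.3594 0.4303]
s5 0.192 0.15 0.03 2970 [0.2741 0.3603 0.4307]
s5 0.192 0.15 0.125 882 [0.2757 0.3604 0.4305]
```

View pics/c10.png

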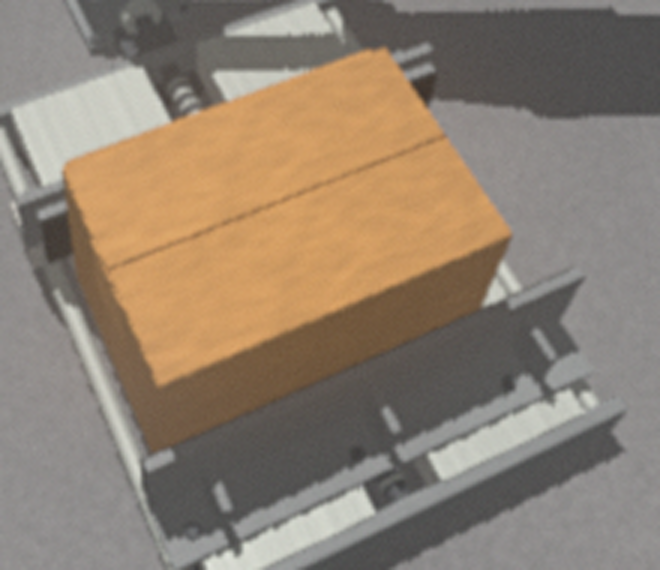

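```bash
cat >> st.py <<'E'
import time
def avg(cmd,k=5):
    T=[];L=[];Rd=[]
    for i in range(k):
        o=robot.get_obs(); p=o['tool_pos'][:2]-C; r=np.hypot(*p); u=p/r; t=np.array([u[1],-u[0]])
        T.append(-o['wrist_force'][:2]@t); Rd.append(o['wrist_force'][:2]@u)
        L.append((cmd-(25.84-np.degrees(np.arctan2(p[1],p[0]))))%360)
        if i<k-1: robot.snapshot('wrist')
    print('t',o['time'],'Ftan',np.round(np.mean(T),2),'+-',np.round(np.std(T)/len(T)**.5,2),'lag deg',np.round(np.mean(L),2),'Frad',np.round(np.mean(Rd),2),'r',round(r*1000,2))
E
python3 - <<'E'
from st import *
avg(844)
rows(844,range(845,850)); rows(849,range(850,855)); rows(854,range(855,860)); rows(859,range(860,865)); rows(864,range(865,870)); rows(869,range(870,875))
E
```

```text
t 29.85 Ftan 6.42 +- 0.23 lag deg 1.55 Frad 0.97 r 80.13
[[np.float64(-0.006),np.float64(-0.004),0,0],[np.float64(-0.006),np.float64(-0.004),0,0],[np.float64(-0.006),np.float64(-0.004),0,0],[np.float64(-0.006),np.float64(-0.004),0,0],[np.float64(-0.005),np.float64(-0.004),0,0]]
[[np.float64(-0.005),np.float64(-0.004),0,0],[np.float64(-0.005),np.float64(-0.005),0,0],[np.float64(-0.005),np.float64(-0.005),0,0],[np.float64(-0.005),np.float64(-0.005),0,0],[np.float64(-0.005),np.float64(-0.005),0,0]]
[[np.float64(-0.005),np.float64(-0.005),0,0],[np.float64(-0.005),np.float64(-0.005),0,0],[np.float64(-0.005),np.float64(-0.005),0,0],[np.float64(-0.005),np.float64(-0.005),0,0],[np.float64(-0.005),np.float64(-0.005),0,0]]
[[np.float64(-0.005),np.float64(-0.005),0,0],[np.float64(-0.004),np.float64(-0.005),0,0],[np.float64(-0.004),np.float64(-0.005),0,0],[np.float64(-0.004),np.float64(-0.006),0,0],[np.float64(-0.004),np.float64(-0.006),0,0]]
[[np.float64(-0.004),np.float64(-0.006),0,0],[np.float64(-0.004),np.float64(-0.006),0,0],[np.float64(-0.004),np.float64(-0.006),0,0],[np.float64(-0.004),np.float64(-0.006),0,0],[np.float64(-0.004),np.float64(-0.006),0,0]]
[[np.float64(-0.004),np.float64(-0.006),0,0],[np.float64(-0.003),np.float64(-0.006),0,0],[np.float64(-0.003),np.float64(-0.006),0,0],[np.float64(-0.003),np.float64(-0.006),0,0],[np.float64(-0.003),np.float64(-0.006),0,0]]
```

```bash
python3 -m crank '[[-0.0056,-0.0042,0,0],[-0.0056,-0.0042,0,0],[-0.0056,-0.0042,0,0],[-0.0056,-0.0042,0,0],[-0.0056,-0.0042,0,0],[0,0,0,0],[0,0,0,0],[0,0,0,0]
,[0,0,0,0],[0,0,0,0]]' 1 | head -1
python3 -c "
from st import *
avg(849,4)"
python3 -m crank '[[-0.0052,-0.0046,0,0],[-0.0052,-0.0046,0,0],[-0.0052,-0.0046,0,0],[-0.0052,-0.0046,0,0],[-0.0052,-0.0046,0,0],[0,0,0,0],[0,0,0,0],[0,0,0,0]
,[0,0,0,0],[0,0,0,0]]' 1 | head -1
python3 -c "
from st import *
avg(854,4)"
```

```text
time: 31.1
t 31.25 Ftan 6.48 +- 0.14 lag deg 1.63 Frad 0.61 r 80.09
time: 32.5
t 32.65 Ftan 6.77 +- 0.14 lag deg 1.62 Frad 0.2 r 80.05
```

```bash
python3 -m crank '[[-0.0048,-0.0051,0,0],[-0.0048,-0.0051,0,0],[-0.0048,-0.0051,0,0],[-0.0048,-0.0051,0,0],[-0.0048,-0.0051,0,0],[0,0,0,0],[0,0,0,0],[0,0,0,0],[0,0,0,0],[0,0,0,0]]' 1 | head -1
python3 -c "
from st import *
avg(859,4)"
```

```text
time: 33.9
t 34.05 Ftan 6.98 +- 0.39 lag deg 1.58 Frad -0.12 r 80.0
```

```bash
python3 -m crank '[[-0.0043,-0.0055,0,0],[-0.0043,-0.0055,0,0],[-0.0043,-0.0055,0,0],[-0.0043,-0.0055,0,0],[-0.0043,-0.0055,0,0],[0,0,0,0],[0,0,0,0],[0,0,0,0],[0,0,0,0],[0,0,0,0]]' 1 | head -1
python3 -c "
from st import *
avg(864,5)"
```

```text
time: 35.3
t 35.5 Ftan 6.63 +- 0.22 lag deg 1.57 Frad -0.08 r 79.95
```

```bash
python3 -m crank '[[-0.0039,-0.0058,0,0],[-0.0039,-0.0058,0,0],[-0.0039,-0.0058,0,0],[-0.0039,-0.0058,0,0],[-0.0039,-0.0058,0,0],[0,0,0,0],[0,0,0,0],[0,0,0,0],[0,0,0,0],[0,0,0,0]]' 1 | head -1
python3 -c "
from st import *
avg(869,4)"
```

```text
time: 36.75
t 36.9 Ftan 6.4 +- 0.16 lag deg 1.54 Frad -0.8 r 79.9
```

```bash
python3 -m crank '[[-0.0034,-0.0061,0,0],[-0.0034,-0.0061,0,0],[-0.0034,-0.0061,0,0],[-0.0034,-0.0061,0,0],[-0.0034,-0.0061,0,0],[0,0,0,0],[0,0,0,0],[0,0,0,0],[0,0,0,0],[0,0,0,0]]' 1 | head -1
python3 -c "
from st import *
avg(874,3)
save(robot,'scene','s6'); crop('s6',210,210,430,400,3,'c11')
a=-.104;R=np.array([[np.cos(a),-np.sin(a)],[np.sin(a),np.cos(a)]])
for n in('s6',):
    W=world(n).reshape(-1,3); m=(W[:,:2]-C)@R
    for lo,hi,y0,y1 in((.112,.13,.15,.28),(.192,.208,.15,.5)):
      for x0,x1 in((-.16,-.125),(-.1,-.03),(.03,.1),(.125,.16)):
        s=(W[:,2]>lo)&(W[:,2]<hi)&(m[:,0]>x0)&(m[:,0]<x1)&(m[:,1]>y0)&(m[:,1]<y1)
        print(n,lo,y0,x0,s.sum(),np.round(np.percentile(m[s,1],[2,50,98]),4) if s.sum()>5 else '')
"
```

```text
time: 38.15
t 38.25 Ftan 6.57 +- 0.19 lag deg 1.53 Frad -1.25 r 79.87
s6 0.112 0.15 -0.16 96 [0.2361 0.2546 0.2648]
s6 0.112 0.15 -0.1 0 
s6 0.112 0.15 0.03 0 
s6 0.112 0.15 0.125 126 [0.2363 0.255  0.2665]
s6 0.192 0.15 -0.16 0 
s6 0.192 0.15 -0.1 2473 [0.2781 0.3637 0.4346]
s6 0.192 0.15 0.03 2981 [0.2786 0.364  0.4348]
s6 0.192 0.15 0.125 898 [0.2798 0.3635 0.4349]
```

View pics/c11.png

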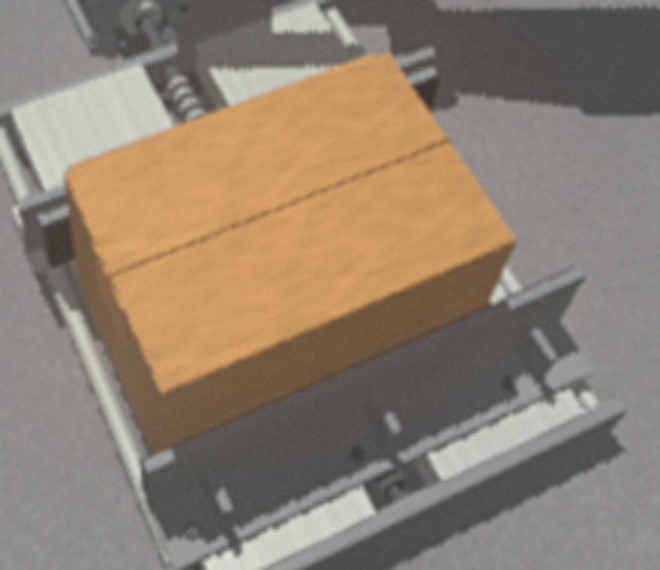

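```bash
python3 -m crank '[[-0.0028,-0.0064,0,0],[-0.0028,-0.0064,0,0],[-0.0028,-0.0064,0,0],[-0.0028,-0.0064,0,0],[-0.0028,-0.0064,0,0],[0,0,0,0],[0,0,0,0],[0,0,0,0],[0,0,0,0],[0,0,0,0]]' 1 | head -1
python3 -c "
from st import *
avg(879,4)"
```

```text
time: 39.55
t 39.7 Ftan 6.57 +- 0.19 lag deg 1.53 Frad -1.67 r 79.81
```

```bash
python3 -m crank '[[-0.0022,-0.0066,0,0],[-0.0022,-0.0066,0,0],[-0.0022,-0.0066,0,0],[-0.0022,-0.0066,0,0],[-0.0022,-0.0066,0,0],[0,0,0,0],[0,0,0,0],[0,0,0,0],[0,0,0,0],[0,0,0,0]]' 1 | head -1
python3 -c "
from st import *
avg(884,4)"
```

```text
time: 40.95
t 41.1 Ftan 6.87 +- 0.41 lag deg 1.56 Frad -1.72 r 79.78
```

```bash
python3 -m crank '[[-0.0016,-0.0068,0,0],[-0.0016,-0.0068,0,0],[-0.0016,-0.0068,0,0],[-0.0016,-0.0068,0,0],[-0.0016,-0.0068,0,0],[0,0,0,0],[0,0,0,0],[0,0,0,0],[0,0,0,0],[0,0,0,0]]' 1 | head -1
python3 -c "
from st import *
avg(889,4)"
```

```text
time: 42.35
t 42.5 Ftan 7.37 +- 0.21 lag deg 1.81 Frad -1.86 r 79.73
```

```bash
python3 -m crank '[[-0.0011,-0.0069,0,0],[-0.0011,-0.0069,0,0],[-0.0011,-0.0069,0,0],[-0.0011,-0.0069,0,0],[0,0,0,0],[0,0,0,0],[0,0,0,0],[0,0,0,0],[0,0,0,0],[0,0,0,0]]' 1 | head -1
python3 -c "
from st import *
avg(893,6)"
```

```text
time: 43.75
t 44.0 Ftan 8.72 +- 0.16 lag deg 2.23 Frad -1.8 r 79.65
```

```bash
python3 -m crank '[[-0.0007,-0.0069,0,0],[-0.0007,-0.0069,0,0],[-0.0007,-0.0069,0,0],[0,0,0,0],[0,0,0,0],[0,0,0,0],[0,0,0,0],[0,0,0,0],[0,0,0,0],[0,0,0,0]]' 1 | head -1
python3 -c "
from st import *
avg(896,7)"
```

```text
time: 45.25
t 45.55 Ftan 9.39 +- 0.24 lag deg 2.56 Frad -2.49 r 79.64
```

```bash
python3 -m crank '[[0.002,0.0069,0,0],[0.002,0.0069,0,0],[0.001,0.0035,0,0],[0,0,0,0],[0,0,0,0],[0,0,0,0]
,[0,0,0,0],[0,0,0,0],[0,0,0,0],[0,0,0,0]]' 1 | head -1
python3 -c "
from st import *
avg(893.5,3)"
```

```text
time: 46.8
t 46.9 Ftan 5.11 +- 0.12 lag deg 0.9 Frad -0.59 r 79.57
```

```bash
python3 -m crank '[[0.0007,0.0069,0,0],[0.0007,0.0069,0,0],[0.0002,0.002,0,0],[0,0,0,0],[0,0,0,0],[0,0,0,0]
,[0,0,0,0],[0,0,0,0],[0,0,0,0],[0,0,0,0]]' 1 | head -1
python3 -c "
from st import *
avg(891.2,3)"
```

```text
time: 48.15
t 48.25 Ftan 1.14 +- 0.47 lag deg 0.02 Frad 1.08 r 79.63
```

```bash
python3 -m crank '[[0,0,0,0],[0,0,0,0],[0,0,0,0],[0,0,0,0],[0,0,0,0],[0,0,0,0],[0,0,-0.05,0],[0,0,-0.1,0],[0,0,-0.15,0],[0,0,-0.15,0]]' -0.3
python3 -m crank '[[0,0,-0.2,0],[0,0,-0.1,0],[-0.1,0,0,0],[-0.2,0,0,0],[-0.2,0,0,0],[-0.1,0,0,0],[0,0,0,0],[0,0,0,0],[0,0,0,0],[0,0,0,0]]' -0.3
python3 -c "
from st import *
state()
save(robot,'top','t7'); save(robot,'scene','s7'); save(robot,'wrist','w9')
crop('s7',170,130,430,400,2,'c12'); crop('t7',110,100,350,270,3,'c13')"
```

```text
time: 49.5
tool_pos: [0.4891, -0.1897, 0.2473]
ee_rot: [3.141, -0.0, 0.451]
wrist_force: [-0.2, -0.4, -0.5]
width: 0.0611
time: 50.75
tool_pos: [0.3815, -0.2416, 0.3054]
ee_rot: [-3.141, 0.0, 0.452]
wrist_force: [0.8, 0.1, 0.1]
width: 0.0615
t 50.75 r 198.44 ang -150.66 Ftan on tool 0.26 Frad(out) -0.74 fz 0.15 z 0.3054 yaw 0.452 w 0.0615
```

View pics/c12.png

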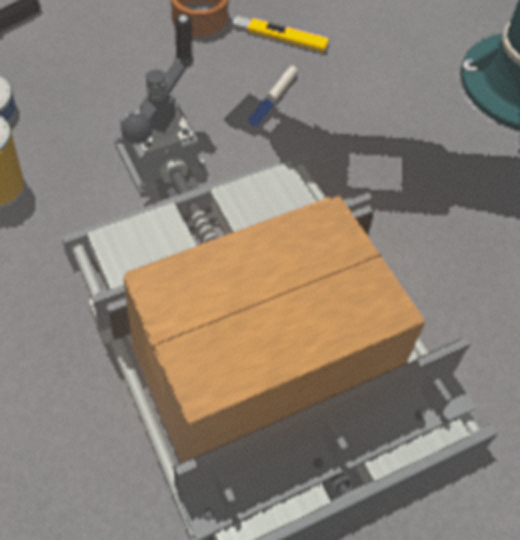

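View pics/c13.png

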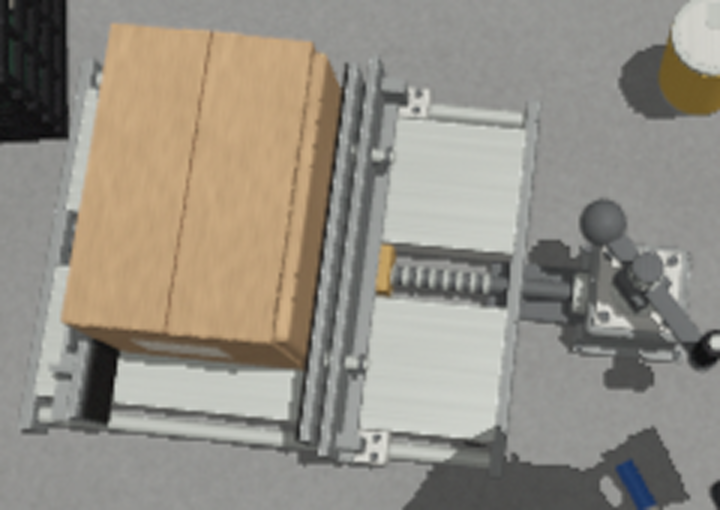

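View pics/t7.png

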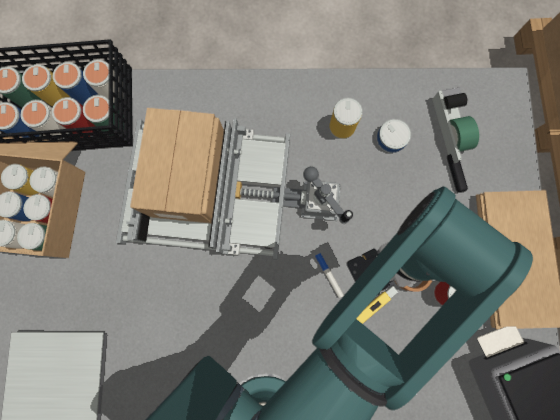

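Run:
```python
from st import *
for n in('t7','s7'):
    W=world(n).reshape(-1,3); d=np.hypot(W[:,0]-C[0],W[:,1]-C[1])
    s=(d>.06)&(d<.1)&(W[:,2]>.175)&(W[:,2]<.2); q=W[s]; print(n,s.sum(),q.mean(0),q[:,2].max(), np.degrees(np.arctan2(*(q.mean(0)[:2]-C)[::-1])))
    s=(d<.012)&(W[:,2]>.15)&(W[:,2]<.18); q=W[s]; print('boss top',s.sum(),np.median(q[:,2]),q.mean(0))
    a=-.104;R=np.array([[np.cos(a),-np.sin(a)],[np.sin(a),np.cos(a)]]); m=(W[:,:2]-C)@R
    for x0,x1 in((-.16,-.125),(-.1,-.03),(.03,.1),(.125,.16)):
        s=(W[:,2]>.112)&(W[:,2]<.13)&(m[:,0]>x0)&(m[:,0]<x1)&(m[:,1]>.15)&(m[:,1]<.28); print(x0,np.round(np.percentile(m[s,1],[2,50,98]),4))
    for x0,x1 in((-.1,-.03),(.03,.1)):
        s=(W[:,2]>.192)&(W[:,2]<.208)&(m[:,0]>x0)&(m[:,0]<x1)&(m[:,1]>.15)&(m[:,1]<.5); print('c',x0,np.round(np.percentile(m[s,1],[2,50,98]),4))
```

```text
t7 80 [ 0.48857142 -0.1900721   0.18811241] 0.19405651406989544 -145.2876753142623
boss top 82 0.16179690489501375 [ 0.55446918 -0.14421185  0.1616951 ]
-0.16 [0.2372 0.2544 0.2651]
-0.1 [0.2375 0.2559 0.2714]
0.03 [0.2381 0.2563 0.2673]
0.125 [0.238  0.256  0.2671]
c -0.1 [0.2744 0.3534 0.4326]
c 0.03 [0.2738 0.3522 0.4329]
s7 65 [ 0.49242849 -0.18625711  0.18575606] 0.19506918891980074 -146.00675867465029
boss top 54 0.1613353536121679 [ 0.5542062  -0.14301542  0.16077248]
-0.16 [0.2387 0.2565 0.2667]Traceback (most recent call last):
  File "<stdin>", line 8, in <module>
    return _quantile_unchecked(
        a, q, axis, out, overwrite_input, method, keepdims, weights)
    return _ureduce(a,
                    func=_quantile_ureduce_func,
    ...<5 lines>...
                    overwrite_input=overwrite_input,
                    method=method)
    r = func(a, **kwargs)
    result = _quantile(arr,
                       quantiles=q,
    ...<2 lines>...
                       out=out,
                       weights=wgt)
    slices_having_nans = np.isnan(arr[-1, ...])
                                  ~~~^^^^^^^^^
IndexError: index -1 is out of bounds for axis 0 with size 0
```

View pics/w9.png

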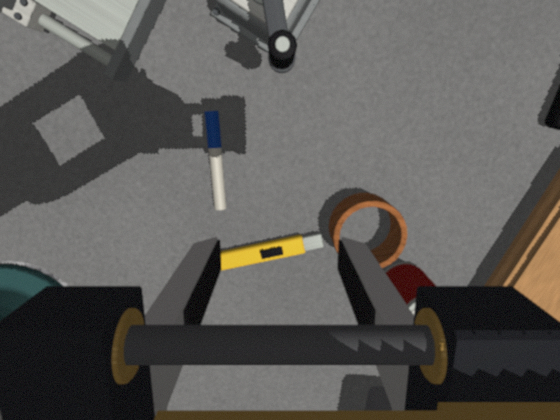

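```bash
python3 -c "
from bench import robot
print(robot.close_job(), robot.get_obs()['time'])"
```

```text
the job is handed in; nothing more can be done
the job is handed in; nothing more can be done
```

The carton is clamped between the guides and the job is handed in at about 51 s, with no verdict reported.

- **Crank fitting:** I picked the crank up by its boss and pushed it down the drive shaft until it stopped on the collar and the push force rose. The boss top now reads 162 mm above the bench, which is the fully home height.
- **Winding:** I gripped the handle and wound clockwise just under two full turns (about 713°).
- **Clamping:** The load at the handle was about 6.6 N just before clamping and 9.4 N when I stopped. That rise of about 2.8 N is inside the 2–4 N band for firmly held.
- **Release:** I eased the hand's load off, opened the fingers and moved clear, leaving the crank on the shaft.

**Last checks:**
- The handle is within about a degree of where I let go.
- The carton's two ends agree to within 1 mm along the guides, so it sits square.
- The other things on the bench look where they were.
- The wrist force is about zero.

**Disagreement:** The arm's position lag, a rougher gauge, would have put the rise nearer 4 N. I trusted the wrist force sensor because it agreed with the shaft angle turned after contact. One check was cut short: my last script stopped with an error partway through the scene-camera readings. The squareness figure therefore comes from the top camera only.

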